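Tip out the stirring bars and sort them by length

ROBOT

A 7-joint arm with a two-finger parallel gripper is mounted at the origin on a cart in front of the work surface, level with it; the furniture and walls round the work are solid. World frame = base frame: x ahead of the robot, y to its left, z up, the work surface at z = 0. Lengths are in m, angles in rad, forces in N, time in s.
With the tool pointing down it reaches from about 0.4 to 0.85 m from the base axis. Payload 4.5 kg.
Tool frame: the origin (TCP) lies on the centre line of the jaws, within the pads' length; the fingertips stand 22 mm ahead of it and the grasp point (between the pads) lies 3 mm ahead of it; z points along the fingers, y is the line along which they close (so a half turn about z gives the same grasp; the last joint's range is limited). The gripper opens to 88 mm and grips with 3 to 60 N. Pads are 18 mm wide; open, the fingers measure 123 mm over their backs; the gripper's body (75 mm by 187 mm) begins 45 mm behind the grasp point.
Start: joints at [1.24, 0.689, -0.195, 1.565, 0.157, 0.902, -0.215], TCP at [0.223, -0.584, 0.261] pointing down, gripper open.
Joint ranges: [-3.01, 3.01], [-0.46, 2.08], [-1.47, 1.51], [0.13, 2.56], [-1, 4.14], [0.04, 2.09], [-2.66, 2.66]. Speed limits (rad/s): [2.57, 2.57, 3.14, 3.14, 3.14, 3.14, 3.14].

INTERFACE

Orientations are given as a rotation vector (axis times angle).
In Python, from station import r, camera, workorder gives the robot as it stands. The module is installed in compiled form; this text tells all that it offers.
- The arm moves only by the tool move_arm, never from a script. Its argument "plan" is a list that holds one entry, the list of rows, each a list of 6 numbers: the shift along the tool's x, y, z in cm, then the turn, a rotation vector about the tool's x, y, z in rad. A call has 1 to 10 rows; each row shifts and turns the commanded pose from where the row before left it, along the tool's axes as they then stand; what a row does not reach is not made up. A row lasts 1/8 s, in which the tool goes at most 62.5 mm and 10.7 degrees, less where a joint would pass 70% of its speed; a pose out of reach is approached as far as the arm can. A call with a gripper value outside its range is refused whole. "hand" is the opening, from 0 (shut) to 1 (fully open), set as the call begins (left out, the last holds). The fingers move at their own pace and stop on an object; "grip_force" is the grip in N (left out, the last holds). Time passes only in rows, so rows that do not move let the fingers close. It gives the time, the measured TCP pose, the force, the opening and the grip force at its end, in the units of the state.
- r.observe(): the state, without advancing time (a new reading comes with each control period).
- camera(name): name is "scene" or "top"; returns a dict with "color" (420x560x3 uint8, red, green, blue), "intrinsics" (3x3 intrinsics, pixels), "distortion" ([k1, k2, p1, p2, k3] as OpenCV has them; the pictures are not rectified), "rvec" (rotation vector, rad) and "tvec" (3), from world to camera coordinates, as OpenCV has them. Camera axes: x right, y down, z forward; pixel columns grow to the right and rows downward; lengths in m; the calibration is good to about 2 mm. A picture is of the moment at which its call begins. There is no depth.
- workorder.finish_job(): hands the job in; it is judged then, once.
The state is a dict: "time_s": time; "joint_positions": joint angles; "qd": joint speeds; "joint_torque": joint torques, N m; "ee_pos": TCP position; "tcp_rot": TCP orientation; "ft_force": force on the tool from outside, world axes, zero at the start; "moment": the same for the moment, N m; "finger_gap": finger opening in m; "grip_force": force on a finger pad.
Only numpy, scipy, OpenCV 4.12 (cv2) and the standard library are available. Lean on these libraries where they do the work, as an engineer would, in place of code of your own. Each camera call takes 0.05 s, during which the arm holds its last target. There are 200 camera calls.

TASK

Lift the grey organiser by its post and lean it toward one corner over the flat steel tray so that all the white stirring bars run out there, while everything in the other three compartments stays in. Set the organiser back upright on the worktop, then lay the bars flat in the sorting block, long ones in the wide row and short ones in the narrow row. Leave the timer and the slide box where they are.

Things in the scene. Friction and masses are not known exactly. Their poses are not given: they have to be found in the camera images.
- organiser: Loose grey organiser, 150x150 mm, 0.4 kg, floor 3 mm; outer walls and the two dividers (along its x and y axes) 24 mm high. Four compartments; each outer corner is cut off and has no wall: a pouring gap. The bars lie in the +x +y quadrant. Level, nothing slides out; leaned 30 to 45 degrees toward one corner, only that compartment runs out. Origin at the centre of the underside, z up.
- pour_gap (a point): Middle of the floor edge at the open corner (46 mm wide) of the compartment that holds the bars: 57, 57, 3 mm from the organiser's origin.
- post_top (a point): Top of the organiser's handle: an upright square post 16x16 mm in its middle, faces square to the organiser's x and y, 80 mm above its underside; free to grip from 26 mm up.
- catch_tray: Loose flat steel tray, 140 mm (x) by 160 mm (y), 0.5 kg, floor 2 mm thick, thin rim 5 mm high all round. Origin at the centre of its underside.
- row_block: Loose flat grey plastic sorting block, 87 mm (x) by 132 mm (y), 0.4 kg, floor 2 mm, with two open rows (shallow troughs) running along its y, divided and edged by 4 mm ribs whose tops are 5 mm above the worktop. Origin at the centre of its underside.
- narrow_row (a point): Centre of the floor (2 mm above the worktop) of the narrow row of the sorting block: 30 mm wide (x) and 124 mm long (y), for the short bars laid across it side by side.
- wide_row (a point): Centre of the floor (2 mm above the worktop) of the wide row of the sorting block: 45 mm wide (x) and 124 mm long (y), for the long bars laid across it side by side.
- timer: Bystander: grey bench timer 58x62x21 mm, origin at the centre of its underside.
- slide_box: Bystander: small cardboard slide box 34x82x26 mm, origin at the centre of its underside.
- bar_long_1: White smooth (slippery, sliding friction about 0.2) eight-sided magnetic stirring bar, 38 mm long and 12 mm thick across the flats, 16 g. Origin at its centre, x along its length. Starts lying in one compartment of the organiser with the other bars (absent in some starts).
- bar_long_2: White smooth (slippery, sliding friction about 0.2) eight-sided magnetic stirring bar, 38 mm long and 12 mm thick across the flats, 16 g. Origin at its centre, x along its length. Starts lying in one compartment of the organiser with the other bars (absent in some starts).
- bar_long_3: White smooth (slippery, sliding friction about 0.2) eight-sided magnetic stirring bar, 38 mm long and 12 mm thick across the flats, 16 g. Origin at its centre, x along its length. Starts lying in one compartment of the organiser with the other bars (absent in some starts).
- bar_short_1: White smooth (slippery, sliding friction about 0.2) eight-sided magnetic stirring bar, 24 mm long and 12 mm thick across the flats, 16 g. Origin at its centre, x along its length. Starts lying in one compartment of the organiser with the other bars (absent in some starts).
- bar_short_2: White smooth (slippery, sliding friction about 0.2) eight-sided magnetic stirring bar, 24 mm long and 12 mm thick across the flats, 16 g. Origin at its centre, x along its length. Starts lying in one compartment of the organiser with the other bars (absent in some starts).
- bar_short_3: White smooth (slippery, sliding friction about 0.2) eight-sided magnetic stirring bar, 24 mm long and 12 mm thick across the flats, 16 g. Origin at its centre, x along its length. Starts lying in one compartment of the organiser with the other bars (absent in some starts).
- stopper_1: Loose black rubber stopper, 22 mm across, 16 mm high, in the -x +y quadrant of the organiser; must stay in the organiser. Origin at the centre of its underside.
- stopper_2: Loose black rubber stopper, 22 mm across, 16 mm high, in the -x +y quadrant of the organiser; must stay in the organiser. Origin at the centre of its underside.
- spacer_1: Loose brass disc spacer, 16 mm across, 10 mm high, in the -x -y quadrant of the organiser; must stay in the organiser. Origin at the centre of its underside.
- spacer_2: Loose brass disc spacer, 16 mm across, 10 mm high, in the -x -y quadrant of the organiser; must stay in the organiser. Origin at the centre of its underside.
- cap_1: Loose black plastic cap, 22 mm across, 12 mm high, in the +x -y quadrant of the organiser; must stay in the organiser. Origin at the centre of its underside.
- cap_2: Loose black plastic cap, 22 mm across, 12 mm high, in the +x -y quadrant of the organiser; must stay in the organiser. Origin at the centre of its underside.

How it is judged:
On the way:
1. the organiser is leaned toward the tray (more than 0.3 rad), every bar has left it and lies low, at least one of them in the tray (angle between organiser's own z axis and vertical above 0.3 rad and ((x of bar_long_1 in the frame of catch_tray between -0.07 and 0.07 m and y of bar_long_1 in the frame of catch_tray between -0.08 and 0.08 m and z of bar_long_1 in the frame of catch_tray below 0.03 m) or (x of bar_long_2 in the frame of catch_tray between -0.07 and 0.07 m and y of bar_long_2 in the frame of catch_tray between -0.08 and 0.08 m and z of bar_long_2 in the frame of catch_tray below 0.03 m) or (x of bar_long_3 in the frame of catch_tray between -0.07 and 0.07 m and y of bar_long_3 in the frame of catch_tray between -0.08 and 0.08 m and z of bar_long_3 in the frame of catch_tray below 0.03 m) or (x of bar_short_1 in the frame of catch_tray between -0.07 and 0.07 m and y of bar_short_1 in the frame of catch_tray between -0.08 and 0.08 m and z of bar_short_1 in the frame of catch_tray below 0.03 m) or (x of bar_short_2 in the frame of catch_tray between -0.07 and 0.07 m and y of bar_short_2 in the frame of catch_tray between -0.08 and 0.08 m and z of bar_short_2 in the frame of catch_tray below 0.03 m) or (x of bar_short_3 in the frame of catch_tray between -0.07 and 0.07 m and y of bar_short_3 in the frame of catch_tray between -0.08 and 0.08 m and z of bar_short_3 in the frame of catch_tray below 0.03 m)) and distance between each of bar_long_1, bar_long_2, bar_long_3, bar_short_1, bar_short_2, bar_short_3 and organiser above 0.095 m and height (world z) of each of bar_long_1, bar_long_2, bar_long_3, bar_short_1, bar_short_2, bar_short_3 below 0.035 m), for 0.2 s.
At the end, for the whole second after the job is handed in: Long bars lie flat within the wide row, short bars within the narrow row (centre under 10 mm above the row's floor), at rest; the organiser stands upright on the worktop (tilt under 0.08 rad, under 8 mm up) and still holds all stoppers, spacers and caps (x of bar_long_1 in the frame of wide_row between -0.0215 and 0.0215 m and y of bar_long_1 in the frame of wide_row between -0.061 and 0.061 m and z of bar_long_1 in the frame of wide_row between 0 and 0.01 m and linear speed of each of bar_long_1, bar_long_2, bar_long_3, bar_short_1, bar_short_2, bar_short_3, organiser below 0.02 m/s and x of bar_long_2 in the frame of wide_row between -0.0215 and 0.0215 m and y of bar_long_2 in the frame of wide_row between -0.061 and 0.061 m and z of bar_long_2 in the frame of wide_row between 0 and 0.01 m and x of bar_long_3 in the frame of wide_row between -0.0215 and 0.0215 m and y of bar_long_3 in the frame of wide_row between -0.061 and 0.061 m and z of bar_long_3 in the frame of wide_row between 0 and 0.01 m and x of bar_short_1 in the frame of narrow_row between -0.014 and 0.014 m and y of bar_short_1 in the frame of narrow_row between -0.061 and 0.061 m and z of bar_short_1 in the frame of narrow_row between 0 and 0.01 m and x of bar_short_2 in the frame of narrow_row between -0.014 and 0.014 m and y of bar_short_2 in the frame of narrow_row between -0.061 and 0.061 m and z of bar_short_2 in the frame of narrow_row between 0 and 0.01 m and x of bar_short_3 in the frame of narrow_row between -0.014 and 0.014 m and y of bar_short_3 in the frame of narrow_row between -0.061 and 0.061 m and z of bar_short_3 in the frame of narrow_row between 0 and 0.01 m and angle between organiser's own z axis and vertical below 0.08 rad and height (world z) of organiser below 0.008 m and distance between each of stopper_1, stopper_2, spacer_1, spacer_2, cap_1, cap_2 and organiser below 0.095 m); the robot touches nothing.
It fails at once if a stopper, spacer or cap leaves the organiser (distance between any of stopper_1, stopper_2, spacer_1, spacer_2, cap_1, cap_2 and organiser above 0.11 m).
It fails at once if the timer or the slide box is moved more than 30 mm (distance of any of timer, slide_box from where it was at the start of the episode above 0.03 m).
Of bar_long_1, bar_long_2, bar_long_3, bar_short_1, bar_short_2, bar_short_3 only 4 to 6 are there at a start; the rules pass over those that are not, and their reading is None.
At some moment in a run one of catch_tray, row_block may be knocked a few centimetres aside while the robot is not near it.
It also fails if it takes over 210 s, if anything falls off the work surface, if the arm or the gripper's body presses on something with over 40 N, if the wrist force passes 120 N, or if a joint passes its speed limit or range.

## Working session

There is one attempt and no reset: what is moved stays moved. The work goes in short steps, Python scripts to look and compute and a tool call to move; the robot and the scene stay as the last step left them, time stands still between calls to the robot, and variables do not carry over. Pictures are saved under pics/ and viewed, at most 14 in all, crops included, and the job is handed in when it is done.

Besides the shell and the picture viewer there is one more tool, called after "Emit:" by a JSON object that holds its "op" and its "data", one argument or row to a line. move_arm: Moves the arm, as the interface text tells. Its arguments: {"type":"object","properties":{"plan":{"type":"array","items":{"type":"array","items":{"type":"array","items":{"type":"number"}}}},"hand":{"type":"number"},"grip_force":{"type":"number"}},"required":["plan"]}

```bash
mkdir -p pics; cat > h.py <<'E'
import numpy as np, cv2
from station import r, camera, workorder
from scipy.spatial.transform import Rotation as R
def snap(n,f=None):
    c=camera(n)
    if f: cv2.imwrite('pics/'+f,c['color'][:,:,::-1])
    return c
def ray(c,px,z):
    p=cv2.undistortPoints(np.array(px,float).reshape(-1,1,2),c['intrinsics'],c['distortion']).reshape(-1,2)
    M=cv2.Rodrigues(np.array(c['rvec'],float))[0];o=-M.T@np.array(c['tvec'],float).ravel()
    d=np.c_[p,np.ones(len(p))]@M
    return o+d*((z-o[2])/d[:,2])[:,None]
def proj(c,P):
    return cv2.projectPoints(np.array(P,float).reshape(-1,3),np.array(c['rvec'],float),np.array(c['tvec'],float),c['intrinsics'],c['distortion'])[0].reshape(-1,2)
def step(pos,rot=None):
    "shift in tool axes (cm) and turn needed"
    s=r.observe();T=R.from_rotvec(s['tcp_rot'])
    d=T.inv().apply(np.array(pos)-s['ee_pos'])*100
    w=(T.inv()*rot).as_rotvec() if rot is not None else None
    return d.round(2),w
E
python3 - <<'E'
from h import *
for n in ('scene','top'):
    c=snap(n,n+'0.png'); M=cv2.Rodrigues(np.array(c['rvec'],float))[0];print(n,-M.T@np.array(c['tvec']).ravel(),M[2])
s=r.observe();print(s); print(R.from_rotvec(s['tcp_rot']).as_matrix().round(3))
E
```

```text
scene [0.15192593 0.30035135 0.83586899] [ 0.36257499 -0.55612402 -0.74784053]
top [ 0.39097521 -0.24498605  1.30729342] [ 0.07824521 -0.0056788  -0.99691797]
{'time_s': 0.1, 'joint_positions': array([ 1.23977886,  0.68986877, -0.19452813,  1.56622721,  0.15733944,
        0.9025011 , -0.21509125]), 'qd': array([-0.00035325, -0.0015065 ,  0.00091054, -0.00277533, -0.00208697,
        0.00025878, -0.00143822]), 'joint_torque': array([-2.83220994e-03, -5.28502965e+01, -1.27134886e+00, -1.53837347e+01,
       -5.25080273e-02,  2.03938427e-03,  5.81749237e-05]), 'ee_pos': array([ 0.22275738, -0.58339623,  0.26001339]), 'tcp_rot': array([-3.08791601e+00, -5.69776514e-01,  6.81894395e-04]), 'ft_force': array([-1.04373959, -0.02106797, -0.11214828]), 'moment': array([ 0.01476282,  0.00741406, -0.05486753]), 'grip_force': 0.0, 'finger_gap': 0.08824754562758935}
[[ 0.934  0.357 -0.001]
 [ 0.357 -0.934  0.001]
 [-0.    -0.002 -1.   ]]
```

View pics/top0.png

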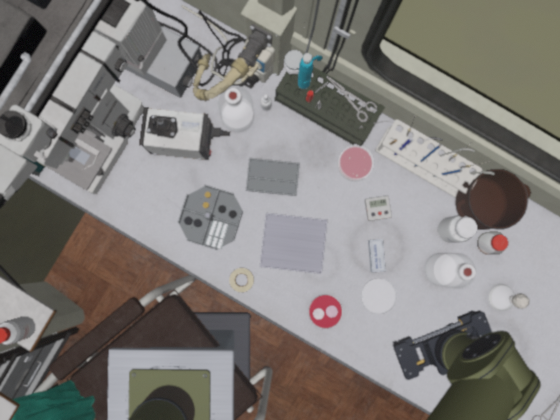

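View pics/scene0.png

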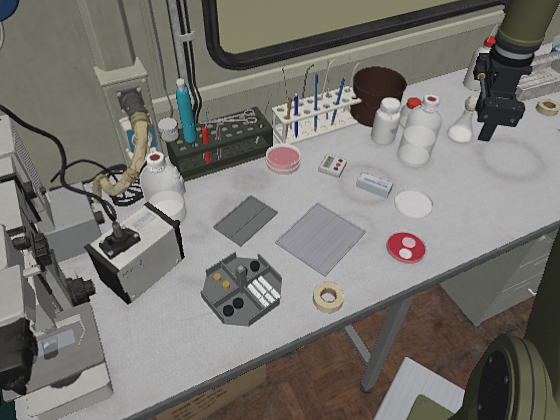

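Top view: organiser around (211,218) with bars at (215,233), tray (294,243), block (273,177), timer (378,207), slide box (376,255). I'll zoom in.

```bash
python3 - <<'E'
from h import *
c=snap('top'); im=c['color'][145:280,170:340,::-1]
cv2.imwrite('pics/crop0.png',cv2.resize(im,None,fx=4.4,fy=4.4,interpolation=cv2.INTER_CUBIC))
for p in [(211,218),(294,243),(273,177),(378,207),(376,255),(240,280),(325,311)]: print(p,ray(c,[p],0.0).round(3))
E
```

```text
(211, 218) [[ 0.487 -0.098  0.   ]]
(294, 243) [[ 0.424 -0.313  0.   ]]
(273, 177) [[ 0.594 -0.258  0.   ]]
(378, 207) [[ 0.518 -0.531  0.   ]]
(376, 255) [[ 0.394 -0.524  0.   ]]
(240, 280) [[ 0.328 -0.175  0.   ]]
(325, 311) [[ 0.251 -0.392  0.   ]]
```

View pics/crop0.png

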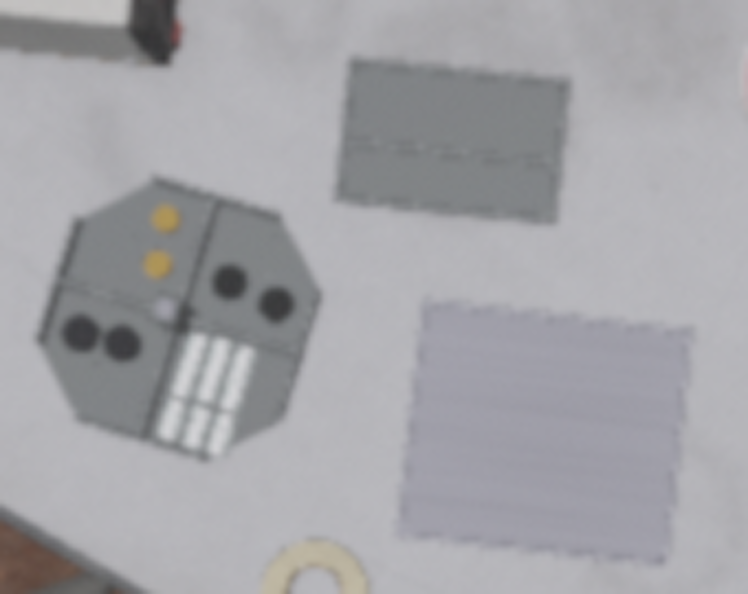

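Bars: three long (inner) and three short (outer), filling the lower-right quadrant. Post top is at crop (165,308), and the open corner lies between crop (290,410) and (210,460).

```bash
cat >> h.py <<'E'
def cr(pts,f=4.4,o=(170,145)): return (np.array(pts,float)+.5)/f-.5+np.array(o)
E
python3 - <<'E'
from h import *
c=snap('top');s=snap('scene')
pt=ray(c,cr([(165,308)]),.08)[0];print('post top',pt, 'from scene',ray(s,[(241,268)],.08)[0], 'proj in scene',proj(s,pt))
D=ray(c,cr([(218,200),(150,438),(62,287),(300,355)]),.024);print(D.round(4))
a=D[1]-D[0];b=D[3]-D[2];print('lens',np.linalg.norm(a),np.linalg.norm(b),'yaw',np.degrees(np.arctan2(a[1],a[0])),np.degrees(np.arctan2(b[1],b[0])),'mid',(D[0]+D[1])/2,(D[2]+D[3])/2)
T=ray(c,cr([(425,300),(692,328),(665,562),(400,537)]),.004);B=ray(c,cr([(350,60),(571,80),(555,222),(335,200)]),.004)
for n,P in(('tray',T),('block',B)):
    print(n,P.mean(0).round(4),[np.linalg.norm(P[i]-P[i-1]).round(4) for i in range(4)],np.degrees(np.arctan2(*(P[0]-P[1])[[1,0]])).round(1), np.degrees(np.arctan2(*(P[3]-P[2])[[1,0]])).round(1))
rib=ray(c,cr([(353,143),(560,160)]),.005);print('rib',rib.round(4),B.round(4))
E
```

```text
post top [ 0.48890615 -0.0977977   0.08      ] from scene [ 0.48780242 -0.09925732  0.08      ] proj in scene [[240.09703132 268.2452429 ]]
[[ 0.5562 -0.1207  0.024 ]
 [ 0.4185 -0.0836  0.024 ]
 [ 0.5051 -0.0314  0.024 ]
 [ 0.4668 -0.1691  0.024 ]]
lens 0.14255114612575853 0.14297542221591517 yaw 164.93027318461856 -105.53921532121879 mid [ 0.48737433 -0.1021762   0.024     ] [ 0.48596378 -0.10027517  0.024     ]
tray [ 0.4244 -0.3115  0.004 ] [np.float64(0.1388), np.float64(0.1571), np.float64(0.1373), np.float64(0.1545)] 84.4 85.0
block [ 0.5951 -0.2564  0.004 ] [np.float64(0.0837), np.float64(0.1309), np.float64(0.0849), np.float64(0.1297)] 85.2 84.7
rib [[ 0.5929 -0.1977  0.005 ]
 [ 0.5837 -0.3194  0.005 ]] [[ 0.6425 -0.1954  0.004 ]
 [ 0.6316 -0.3259  0.004 ]
 [ 0.5472 -0.3166  0.004 ]
 [ 0.5592 -0.1875  0.004 ]]
```

Emit:
{"op": "move_arm", "data": {
  "plan": [
    [[0, 0, 0, 0, 0, 0.157], [0, 0, 0, 0, 0, 0.157], [0, 0, 0, 0, 0, 0.157], [0, 0, 0, 0, 0, 0.157]]
  ],
  "hand": 1
}}

```text
time_s: 0.75
ee_pos: [0.223, -0.5837, 0.2606]
tcp_rot: [-3.113, 0.42, 0.0]
ft_force: [0.3, -0.4, -0.1]
finger_gap: 0.088
grip_force: 0.0
```

Emit:
{"op": "move_arm", "data": {
  "plan": [
    [[1.31, -5.37, 0, 0, 0, 0], [1.31, -5.37, 0, 0, 0, 0], [1.31, -5.37, 0, 0, 0, 0], [1.31, -5.37, 0, 0, 0, 0], [1.31, -5.37, 0, 0, 0, 0], [1.31, -5.37, 0, 0, 0, 0], [1.31, -5.37, 0, 0, 0, 0], [1.31, -5.37, 0, 0, 0, 0], [1.31, -5.37, 0, 0, 0, 0], [1.31, -5.37, 0, 0, 0, 0]]
  ]
}}

```text
time_s: 2.0
ee_pos: [0.49, -0.0978, 0.2608]
tcp_rot: [3.114, -0.412, 0.001]
ft_force: [1.6, -0.3, -0.2]
finger_gap: 0.0885
grip_force: 0.0
```

```bash
cat >> h.py <<'E'
def down(xdeg,tilt=0,dirdeg=0):
    "tool down, tool x at xdeg; then leaned so tool back goes toward dirdeg by tilt rad"
    a=np.radians(xdeg);x=np.array([np.cos(a),np.sin(a),0]);z=np.array([0,0,-1.]);y=np.cross(z,x)
    b=np.radians(dirdeg);ax=np.cross([0,0,1.],[np.cos(b),np.sin(b),0])
    return R.from_rotvec(ax*tilt)*R.from_matrix(np.c_[x,y,z])
E
python3 - <<'E'
from h import *
s=r.observe();print(s['time_s'],s['ee_pos'],R.from_rotvec(s['tcp_rot']).as_matrix().round(3));print(step([.488,-.099,.055],down(-15)))
E
```

```text
2.0 [ 0.49000243 -0.09778653  0.26082528] [[ 0.966 -0.26   0.   ]
 [-0.26  -0.966 -0.   ]
 [ 0.     0.    -1.   ]]
(array([-0.17,  0.17, 20.58]), array([ 6.11564108e-05, -4.71604265e-04, -1.36889312e-03]))
```

Emit:
{"op": "move_arm", "data": {
  "plan": [
    [[-0.17, 0.17, 4, 0, 0, 0], [0, 0, 4, 0, 0, 0], [0, 0, 4, 0, 0, 0], [0, 0, 4, 0, 0, 0], [0, 0, 2.5, 0, 0, 0], [0, 0, 2.1, 0, 0, 0], [0, 0, 0, 0, 0, 0], [0, 0, 0, 0, 0, 0]]
  ]
}}

```text
time_s: 3.0
ee_pos: [0.4875, -0.1007, 0.0553]
tcp_rot: [3.114, -0.412, 0.001]
ft_force: [0.9, 0.2, 1.4]
finger_gap: 0.0884
grip_force: 0.0
```

Emit:
{"op": "move_arm", "data": {
  "plan": [
    [[0, 0, 0, 0, 0, 0], [0, 0, 0, 0, 0, 0], [0, 0, 0, 0, 0, 0], [0, 0, 0, 0, 0, 0], [0, 0, 0, 0, 0, 0], [0, 0, 0, 0, 0, 0], [0, 0, 0, 0, 0, 0], [0, 0, 0, 0, 0, 0]]
  ],
  "hand": 0,
  "grip_force": 50
}}

```text
time_s: 4.0
ee_pos: [0.4873, -0.1, 0.0547]
tcp_rot: [-3.114, 0.411, -0.0]
ft_force: [0.9, 2.3, -0.6]
finger_gap: 0.0157
grip_force: 49.8
```

Emit:
{"op": "move_arm", "data": {
  "plan": [
    [[0, 0, -0.5, 0, 0, 0], [0, 0, -1.5, 0, 0, 0], [0, 0, -2, 0, 0, 0], [0, 0, -2, 0, 0, 0], [0, 0, -2, 0, 0, 0], [0, 0, -2, 0, 0, 0], [0, 0, 0, 0, 0, 0]]
  ]
}}

```text
time_s: 4.88
ee_pos: [0.4877, -0.1011, 0.1564]
tcp_rot: [3.114, -0.413, 0.005]
ft_force: [0.6, 0.9, -5.6]
finger_gap: 0.0155
grip_force: 49.8
```

```bash
python3 - <<'E'
from h import *
snap('scene','s1.png');s=r.observe();print(s['ee_pos'],s['finger_gap'],s['grip_force'],s['ft_force'],s['joint_positions'].round(2))
E
```

```text
[ 0.48714015 -0.1008536   0.15541823] 0.015607046230137808 49.83231609687209 [-1.04693179  0.3973147  -6.37375594] [ 0.09  0.7   0.03  2.05 -0.05  0.39 -1.67]
```

View pics/s1.png

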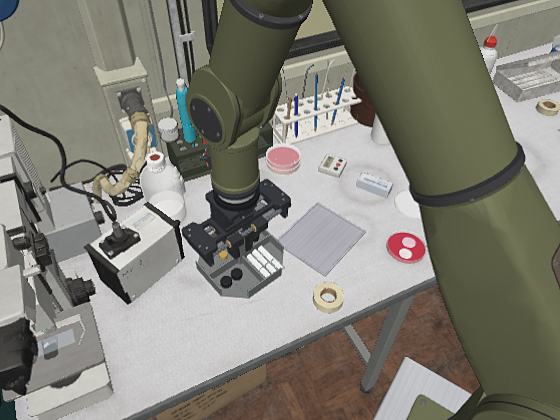

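Organiser is held level, with the bars in the near-right quadrant. I'll turn it so the open corner faces azimuth −36° (outward), then carry it to the near-left part of the tray.

Emit:
{"op": "move_arm", "data": {
  "plan": [
    [[0, 0, 0, 0, 0, -0.06], [0, 0, 0, 0, 0, -0.12], [0, 0, 0, 0, 0, -0.12], [0, 0, 0, 0, 0, -0.12], [0, 0, 0, 0, 0, -0.12], [0, 0, 0, 0, 0, -0.12], [0, 0, 0, 0, 0, -0.12], [0, 0, 0, 0, 0, -0.12], [0, 0, 0, 0, 0, -0.12], [0, 0, 0, 0, 0, -0.12]]
  ]
}}

```text
time_s: 6.18
ee_pos: [0.4864, -0.1008, 0.1538]
tcp_rot: [-2.84, -1.341, 0.003]
ft_force: [-1.4, 0.9, -5.6]
finger_gap: 0.0159
grip_force: 49.8
```

Emit:
{"op": "move_arm", "data": {
  "plan": [
    [[0, 0, 0, 0, 0, -0.12], [0, 0, 0, 0, 0, -0.12], [0, 0, 0, 0, 0, -0.12], [0, 0, 0, 0, 0, -0.12], [0, 0, 0, 0, 0, -0.12], [0, 0, 0, 0, 0, -0.12], [0, 0, 0, 0, 0, -0.08], [0, 0, 0, 0, 0, -0.05], [0, 0, 0, 0, 0, 0]]
  ]
}}

```text
time_s: 7.3
ee_pos: [0.4867, -0.1009, 0.1542]
tcp_rot: [-2.041, -2.387, 0.001]
ft_force: [-0.9, 0.4, -6.1]
finger_gap: 0.0155
grip_force: 49.8
```

```bash
python3 - <<'E'
from h import *
s=r.observe();print(s['ee_pos'],s['joint_positions'].round(2),s['finger_gap']);print(step([.363,-.263,.14],down(99)))
E
```

```text
[ 0.4867348  -0.10085614  0.15422369] [ 0.41  0.74 -0.48  2.03  0.66  0.53 -0.4 ] 0.01552479536094677
(array([-14.1 , -14.74,   1.43]), array([-0.00096995, -0.00033021, -0.00111509]))
```

Emit:
{"op": "move_arm", "data": {
  "plan": [
    [[-0.6, -0.6, 0, 0, 0, 0], [-1.5, -1.6, 0, 0, 0, 0], [-2, -2.1, 0.2, 0, 0, 0], [-2, -2.1, 0.2, 0, 0, 0], [-2, -2.1, 0.2, 0, 0, 0], [-2, -2.1, 0.2, 0, 0, 0], [-2, -2.1, 0.2, 0, 0, 0], [-1.4, -1.4, 0.4, 0, 0, 0], [-0.6, -0.6, 0, 0, 0, 0], [0, 0, 0, 0, 0, 0]]
  ]
}}

```text
time_s: 8.55
ee_pos: [0.3637, -0.263, 0.1409]
tcp_rot: [2.043, 2.386, 0.0]
ft_force: [0.4, -0.4, -6.3]
finger_gap: 0.0159
grip_force: 49.8
```

```bash
python3 - <<'E'
from h import *
s=r.observe();print(s['ee_pos'],s['joint_positions'].round(2),s['finger_gap']);print(step([.363,-.263,.105],down(99)))
snap('scene','s2.png')
# lean direction -36: rotation axis in tool frame, and tool coords of shifts
T=R.from_rotvec(s['tcp_rot']);b=np.radians(-36);print('axis tool',T.inv().apply(np.cross([0,0,1.],[np.cos(b),np.sin(b),0])))
E
```

```text
[ 0.36370556 -0.26304141  0.14086638] [ 0.8   0.72 -0.44  2.18  0.81  0.4  -0.15] 0.01588139232375859
(array([ 0.02, -0.07,  3.59]), array([ 0.00028241,  0.00019833, -0.00212269]))
axis tool [7.08606164e-01 7.05604210e-01 5.90920210e-05]
```

View pics/s2.png

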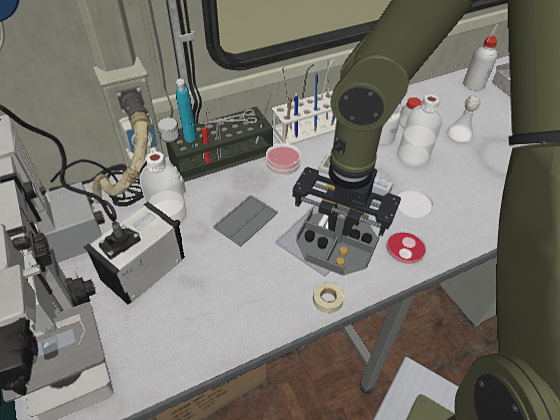

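Organiser is level over the tray's near-left, tape roll clear. Leaning now, slowly.

Emit:
{"op": "move_arm", "data": {
  "plan": [
    [[0, 0, 1.5, 0, 0, 0], [0, 0, 1.9, 0, 0, 0], [0, 0, 0, 0.035, 0.035, 0], [0, 0, 0, 0.035, 0.035, 0], [0, 0, 0, 0.035, 0.035, 0], [0, 0, 0, 0.035, 0.035, 0]]
  ]
}}

```text
time_s: 9.35
ee_pos: [0.3653, -0.262, 0.107]
tcp_rot: [-1.911, -2.239, 0.021]
ft_force: [0.1, -0.3, -6.8]
finger_gap: 0.0153
grip_force: 49.8
```

Emit:
{"op": "move_arm", "data": {
  "plan": [
    [[0, 0, 0, 0.018, 0.018, 0], [0, 0, 0, 0.018, 0.018, 0], [0, 0, -0.1, 0.018, 0.018, 0], [0, 0, -0.1, 0.018, 0.018, 0], [0, 0, -0.2, 0.018, 0.018, 0], [0, 0, -0.2, 0.018, 0.018, 0], [0, 0, -0.2, 0.018, 0.018, 0], [0, 0, -0.2, 0.018, 0.018, 0], [0, 0, -0.2, 0.018, 0.018, 0], [0, 0, -0.2, 0.018, 0.018, 0]]
  ]
}}

```text
time_s: 10.6
ee_pos: [0.3684, -0.2654, 0.1199]
tcp_rot: [-1.747, -2.046, 0.048]
ft_force: [0.2, 0.6, -6.1]
finger_gap: 0.0155
grip_force: 49.8
```

Emit:
{"op": "move_arm", "data": {
  "plan": [
    [[0, 0, -0.2, 0.028, 0.028, 0], [0, 0, -0.2, 0.028, 0.028, 0], [0, 0, -0.2, 0.028, 0.028, 0], [0, 0, -0.2, 0.028, 0.028, 0], [0, 0, -0.2, 0.028, 0.028, 0], [0, 0, 0, 0, 0, 0], [0, 0, 0, 0, 0, 0], [0, 0, 0, 0, 0, 0]]
  ]
}}

```text
time_s: 11.6
ee_pos: [0.3717, -0.2685, 0.1287]
tcp_rot: [-1.62, -1.895, 0.066]
ft_force: [0.0, 0.5, -5.5]
finger_gap: 0.0155
grip_force: 49.8
```

```bash
python3 - <<'E'
from h import *
s=r.observe();T=R.from_rotvec(s['tcp_rot']);print(s['ee_pos'],s['joint_positions'].round(2),s['finger_gap'],s['ft_force'],np.arccos(-T.as_matrix()[2,2]))
a=snap('scene')['color'][130:330,240:480,::-1];b=snap('top')['color'][180:340,220:412,::-1]
a=cv2.resize(a,(400,333));b=cv2.resize(b,(400,333));cv2.imwrite('pics/s3.png',np.hstack([a,b]))
E
```

```text
[ 0.371707   -0.26847837  0.12867754] [ 0.89  1.04 -0.64  1.62  0.38  1.31  0.26] 0.015495493429163225 [ 0.03356066  0.48610407 -5.49659375] 0.6499604563739798
```

View pics/s3.png

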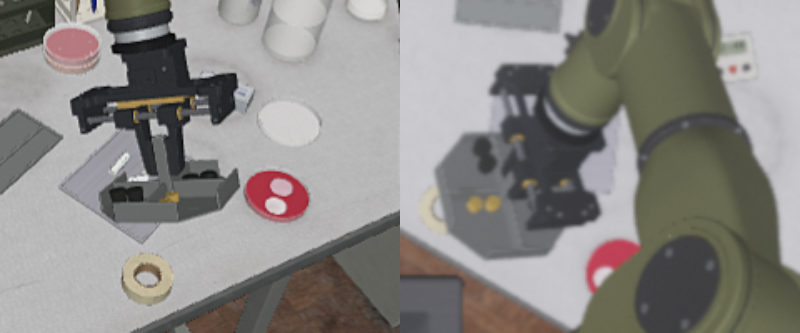

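Two or so bars are seen on the tray, the rest hidden. Lean slightly more with a shake, then draw back while leaned.

Emit:
{"op": "move_arm", "data": {
  "plan": [
    [[0, 0, 0, 0.035, 0.035, 0], [0, 0, 0, 0.035, 0.035, 0], [0.5, -0.5, 0, 0, 0, 0], [-0.5, 0.5, 0, 0, 0, 0], [0.5, -0.5, 0, 0, 0, 0], [-0.5, 0.5, 0, 0, 0, 0], [0, 0, 0, 0, 0, 0], [0, 0, 0, 0, 0, 0]]
  ]
}}

```text
time_s: 12.7
ee_pos: [0.3718, -0.2686, 0.1284]
tcp_rot: [-1.555, -1.819, 0.073]
ft_force: [-0.1, -0.4, -5.5]
finger_gap: 0.0159
grip_force: 49.8
```

Emit:
{"op": "move_arm", "data": {
  "plan": [
    [[0.5, -0.5, 0.2, 0, 0, 0], [0.8, -0.8, 0.3, 0, 0, 0], [0.8, -0.8, 0.4, 0, 0, 0], [0.8, -0.8, 0.4, 0, 0, 0], [0.8, -0.8, 0.3, 0, 0, 0], [0.8, -0.8, 0.3, 0, 0, 0], [0, 0, 0, 0, 0, 0], [0, 0, 0, 0, 0, 0], [0, 0, 0, 0, 0, 0]]
  ]
}}

```text
time_s: 13.82
ee_pos: [0.324, -0.2337, 0.1577]
tcp_rot: [-1.556, -1.819, 0.073]
ft_force: [0.0, -0.5, -4.9]
finger_gap: 0.0155
grip_force: 49.8
```

```bash
python3 - <<'E'
from h import *
s=r.observe();T=R.from_rotvec(s['tcp_rot']);print(s['ee_pos'],s['joint_positions'].round(2),s['finger_gap'],s['ft_force'],np.arccos(-T.as_matrix()[2,2]))
a=snap('scene')['color'][130:330,240:480,::-1];b=snap('top')['color'][180:340,220:412,::-1]
a=cv2.resize(a,(400,333));b=cv2.resize(b,(400,333));cv2.imwrite('pics/s4.png',np.hstack([a,b]))
E
```

```text
[ 0.32398872 -0.23372362  0.1576593 ] [ 0.91  1.   -0.66  1.73  0.33  1.33  0.24] 0.015548019897462708 [ 0.00770964 -0.46749681 -4.88664228] 0.7490611847458838
```

View pics/s4.png

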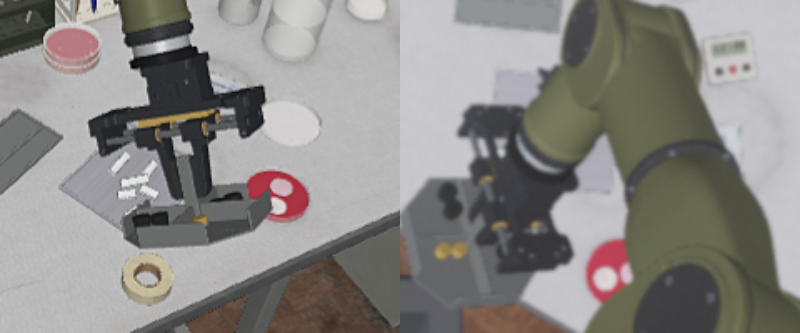

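Bars are all out on the tray (about six visible at left panel (120–150,160–195)); force fell by 0.95 N, matching six bars. Level and carry back.

Emit:
{"op": "move_arm", "data": {
  "plan": [
    [[0, 0, 0, 0, 0, 0], [0, 0, 0, 0, 0, 0], [0, 0, 0, -0.03, -0.03, 0], [0, 0, 0, -0.05, -0.05, 0], [0, 0, 0, -0.07, -0.07, 0], [0, 0, 0, -0.07, -0.07, 0], [0, 0, 0, -0.07, -0.07, 0], [0, 0, 0, -0.07, -0.07, 0], [0, 0, 0, -0.07, -0.07, 0], [0, 0, 0, -0.07, -0.07, 0]]
  ]
}}

```text
time_s: 15.18
ee_pos: [0.3228, -0.2333, 0.1582]
tcp_rot: [-2.016, -2.355, 0.005]
ft_force: [-0.2, -2.1, -4.9]
finger_gap: 0.0155
grip_force: 49.8
```

Emit:
{"op": "move_arm", "data": {
  "plan": [
    [[0, 0, 0, -0.03, -0.03, 0], [0, 0, 0, 0, 0, 0]]
  ]
}}

```text
time_s: 15.42
ee_pos: [0.3223, -0.233, 0.1582]
tcp_rot: [-2.039, -2.387, 0.004]
ft_force: [0.1, 0.7, -4.9]
finger_gap: 0.0157
grip_force: 49.8
```

```bash
python3 - <<'E'
from h import *
s=r.observe();print(s['ee_pos'],s['joint_positions'].round(2));print(step([.46,-.04,.12],down(99)))
E
```

```text
[ 0.32226629 -0.23297801  0.1581829 ] [ 0.77  0.65 -0.42  2.31  0.86  0.33 -0.24]
(array([16.91, 16.63,  3.76]), array([-0.00340494,  0.00012324, -0.00012823]))
```

Emit:
{"op": "move_arm", "data": {
  "plan": [
    [[0.7, 0.7, 0, 0, 0, 0], [1.6, 1.6, 0, 0, 0, 0], [2.2, 2.2, 0, 0, 0, 0], [2.4, 2.4, 0.4, 0, 0, 0], [2.4, 2.4, 0.8, 0, 0, 0], [2.4, 2.4, 0.8, 0, 0, 0], [2.4, 2.2, 0.8, 0, 0, 0], [1.8, 1.7, 0.8, 0, 0, 0], [1, 1, 0.2, 0, 0, 0], [0, 0, 0, 0, 0, 0]]
  ]
}}

```text
time_s: 16.68
ee_pos: [0.462, -0.0398, 0.1198]
tcp_rot: [-2.04, -2.389, -0.001]
ft_force: [-0.1, -0.5, -3.8]
finger_gap: 0.0157
grip_force: 49.8
```

Emit:
{"op": "move_arm", "data": {
  "plan": [
    [[0, 0, 2, 0, 0, 0], [0, 0, 2, 0, 0, 0], [0, 0, 1.3, 0, 0, 0], [0, 0, 0.6, 0, 0, 0], [0, 0, 0.3, 0, 0, 0], [0, 0, 0.2, 0, 0, 0], [0, 0, 0, 0, 0, 0]]
  ]
}}

```text
time_s: 17.55
ee_pos: [0.4615, -0.0409, 0.0561]
tcp_rot: [2.042, 2.387, 0.0]
ft_force: [0.0, 0.2, -5.2]
finger_gap: 0.0153
grip_force: 49.8
```

Emit:
{"op": "move_arm", "data": {
  "plan": [
    [[0, 0, 0.1, 0, 0, 0], [0, 0, 0.05, 0, 0, 0], [0, 0, 0, 0, 0, 0]]
  ]
}}

```text
time_s: 17.92
ee_pos: [0.4615, -0.0408, 0.0547]
tcp_rot: [2.041, 2.388, 0.0]
ft_force: [-0.4, 0.6, -0.4]
finger_gap: 0.0158
grip_force: 49.8
```

Emit:
{"op": "move_arm", "data": {
  "plan": [
    [[0, 0, 0, 0, 0, 0], [0, 0, 0, 0, 0, 0], [0, 0, 0, 0, 0, 0], [0, 0, 0, 0, 0, 0], [0, 0, 0, 0, 0, 0], [0, 0, 0, 0, 0, 0]]
  ],
  "hand": 1
}}

```text
time_s: 18.68
ee_pos: [0.4614, -0.0408, 0.0544]
tcp_rot: [2.041, 2.388, -0.0]
ft_force: [-0.7, -0.1, 0.1]
finger_gap: 0.0737
grip_force: 0.0
```

Emit:
{"op": "move_arm", "data": {
  "plan": [
    [[0, 0, -2, 0, 0, 0], [0, 0, -4, 0, 0, 0], [0, 0, -5, 0, 0, 0], [0, 0, -4, 0, 0, 0], [0, 0, -2, 0, 0, 0], [0, 0, 0, 0, 0, 0]]
  ]
}}

```text
time_s: 19.42
ee_pos: [0.462, -0.041, 0.2254]
tcp_rot: [2.041, 2.385, 0.003]
ft_force: [-0.2, -0.9, 0.7]
finger_gap: 0.0877
grip_force: 0.0
```

```bash
python3 - <<'E'
from h import *
s=r.observe();print(s['time_s'],s['ee_pos'],s['joint_positions'].round(2))
c=snap('top');f=4.4;im=c['color'][145:280,170:340,::-1]
cv2.imwrite('pics/s5.png',cv2.resize(im,None,fx=f,fy=f,interpolation=cv2.INTER_CUBIC))
E
```

```text
19.425 [ 0.46197857 -0.04100635  0.22543733] [ 0.39  0.6  -0.62  2.06  0.57  0.65 -0.47]
```

View pics/s5.png

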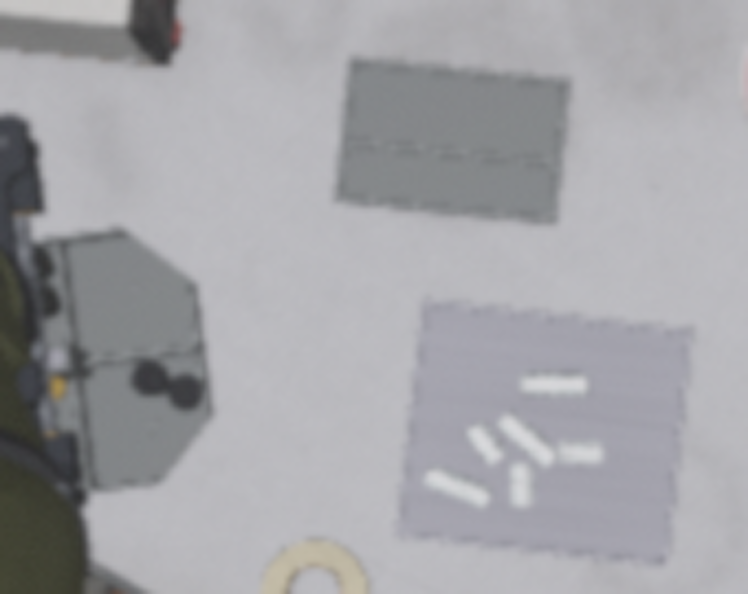

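Organiser stands at left; tray holds all six bars separately: long at crop (554,385), (526,440), (457,488); short at (485,443), (580,453), (520,485). Write a detector for bars and block.

```bash
cat >> h.py <<'E'
def rects(mask,c,z,lo,hi,f=4):
    out=[]
    for k in cv2.findContours(mask,cv2.RETR_EXTERNAL,cv2.CHAIN_APPROX_NONE)[0]:
        a=cv2.contourArea(k)/f/f
        if not lo<a<hi: continue
        b=(cv2.boxPoints(cv2.minAreaRect(k))+.5)/f-.5
        P=ray(c,b,z);e1=P[1]-P[0];e2=P[2]-P[1]
        if np.linalg.norm(e2)>np.linalg.norm(e1): e1,e2=e2,e1
        out.append((P[:,:2].mean(0),np.linalg.norm(e1)*1e3,np.linalg.norm(e2)*1e3,np.degrees(np.arctan2(e1[1],e1[0]))%180,b.mean(0)))
    return out
def look(show=True):
    c=snap('top');im=cv2.resize(c['color'],None,fx=4,fy=4,interpolation=cv2.INTER_CUBIC)
    g=im.astype(int);mn=g.min(2);roi=np.zeros(mn.shape,np.uint8);roi[150*4:285*4,240*4:345*4]=255
    bars=rects(((mn>205)&(roi>0)).astype(np.uint8)*255,c,.012,25,200)
    blk=rects(((g.mean(2)<143)&(g.mean(2)>105)&(roi>0)).astype(np.uint8)*255,c,.004,800,4000)
    for n,L in(('bar',bars),('block',blk)):
        for q in L: print(n,q[0].round(4),'%.0fx%.0f ang %.1f'%q[1:4],q[4].round(0))
    return bars,blk
E
python3 - <<'E'
from h import *
c=snap('top')['color'];print(c[240,300],c[170,260],c[200,240],c[232,296])
look()
E
```

```text
[162 161 171] [133 135 138] [187 186 191] [212 213 216]
block [ 0.5949 -0.2561] 129x86 ang 84.3 [272. 177.]
```

```bash
sed -i 's/mn>205/mn>196/' h.py; python3 - <<'E'
from h import *
look()
E
```

```text
bar [ 0.3917 -0.2599] 36x8 ang 68.1 [273. 255.]
bar [ 0.4192 -0.3001] 36x8 ang 49.7 [289. 245.]
bar [ 0.4517 -0.3161] 34x6 ang 90.4 [296. 232.]
block [ 0.5949 -0.2561] 129x86 ang 84.3 [272. 177.]
```

```bash
python3 - <<'E'
t=open('h.py').read()
t=t.replace("    bars=rects(((mn>196)&(roi>0))","    tr=np.zeros_like(roi);cv2.fillPoly(tr,[(np.array([(268,215),(325,221),(319,270),(262,265)])*4)],255)\n    bars=rects(((mn>188)&(tr>0))").replace(",25,200)",",12,200)")
open('h.py','w').write(t)
from h import *
look()
E
```

```text
bar [ 0.3916 -0.2598] 38x9 ang 68.6 [273. 255.]
bar [ 0.3934 -0.2966] 23x10 ang 0.2 [288. 255.]
bar [ 0.4117 -0.3312] 24x9 ang 90.3 [302. 248.]
bar [ 0.4166 -0.2754] 24x9 ang 37.2 [280. 246.]
bar [ 0.4193 -0.3001] 38x9 ang 49.9 [289. 245.]
bar [ 0.4514 -0.3158] 36x8 ang 90.4 [296. 232.]
block [ 0.5949 -0.2561] 129x86 ang 84.3 [272. 177.]
```

```bash
cat >> h.py <<'E'
BC=np.array([.595,-.2563]);BA=-5.3
def slot(row,y,c=BC,a=BA):
    lx=.017 if row=='w' else -.0245
    t=np.radians(a);return c+np.array([np.cos(t)*lx-np.sin(t)*y,np.sin(t)*lx+np.cos(t)*y])
def go(xy,z,ang):
    "ang = wanted tool x angle (mod 180): nearest turn; shift given in tool axes AFTER turning"
    s=r.observe();T=R.from_rotvec(s['tcp_rot']);M=T.as_matrix();cur=np.degrees(np.arctan2(M[1,0],M[0,0]))
    for k in (0,180,-180,360,-360):
        D=down(ang+k);w=(T.inv()*D).as_rotvec()
        if abs(((ang+k-cur+180)%360)-180)>95: continue
        d=D.inv().apply(np.r_[xy,z]-s['ee_pos'])*100
        print('t %.1f'%s['time_s'],'turn',w.round(3),'shift',d.round(2),'j7 %.2f'%s['joint_positions'][6],'x',cur.round(1),'gap',s['finger_gap'].round(4));break
E
python3 - <<'E'
from h import *
go([.4514,-.3158],.12,90.4)
for r_ in 'wn': print([slot(r_,y).round(4) for y in (-.038,0,.038)])
E
```

```text
Traceback (most recent call last):
  File "h.py", line 57, in go
    print('t %.1f'%s['time_s'],'turn',w.round(3),'shift',d.round(2),'j7 %.2f'%s['joint_positions'][6],'x',cur.round(1),'gap',s['finger_gap'].round(4));break
                                                                                                                             ^^^^^^^^^^^^^^^^^^^^^
AttributeError: 'float' object has no attribute 'round'
```

```bash
sed -i "s/s\['finger_gap'\].round(4)/round(s['finger_gap'],4)/" h.py
python3 - <<'E'
from h import *
go([.4514,-.3158],.12,90.4)
for r_ in 'wn': print([slot(r_,y).round(4) for y in (-.038,0,.038)])
E
```

```text
t 19.7 turn [-0.002 -0.     0.149] shift [-27.49  -1.12  10.33] j7 -0.47 x 99.0 gap 0.0881
[array([ 0.6084, -0.2957]), array([ 0.6119, -0.2579]), array([ 0.6154, -0.22  ])]
[array([ 0.5671, -0.2919]), array([ 0.5706, -0.254 ]), array([ 0.5741, -0.2162])]
```

Emit:
{"op": "move_arm", "data": {
  "plan": [
    [[0, 0, 0, 0, 0, 0.149], [-2.5, -0.1, 0, 0, 0, 0], [-4, -0.2, 1, 0, 0, 0], [-5, -0.2, 1.5, 0, 0, 0], [-5, -0.2, 2, 0, 0, 0], [-5, -0.2, 2, 0, 0, 0], [-4, -0.2, 2, 0, 0, 0], [-2, 0, 1.8, 0, 0, 0], [0, 0, 0, 0, 0, 0]]
  ],
  "hand": 0.32
}}

```text
time_s: 20.8
ee_pos: [0.4506, -0.3168, 0.1192]
tcp_rot: [-2.214, -2.223, 0.003]
ft_force: [0.0, 0.5, -0.5]
finger_gap: 0.0281
grip_force: 0.0
```

```bash
python3 - <<'E'
from h import *
go([.4514,-.3158],.028,90.4)
E
```

```text
t 20.8 turn [-0.004 -0.001 -0.003] shift [0.1  0.08 9.12] j7 -0.14 x 90.2 gap 0.0281
```

Emit:
{"op": "move_arm", "data": {
  "plan": [
    [[0.1, 0.08, 3, 0, 0, 0], [0, 0, 3, 0, 0, 0], [0, 0, 2, 0, 0, 0], [0, 0, 1.1, 0, 0, 0], [0, 0, 0, 0, 0, 0], [0, 0, 0, 0, 0, 0]]
  ]
}}

```text
time_s: 21.55
ee_pos: [0.4537, -0.3146, 0.0312]
tcp_rot: [2.212, 2.229, 0.001]
ft_force: [-0.1, -0.0, 1.0]
finger_gap: 0.028
grip_force: 0.0
```

Emit:
{"op": "move_arm", "data": {
  "plan": [
    [[0, 0, 0, 0, 0, 0], [0, 0, 0, 0, 0, 0], [0, 0, 0, 0, 0, 0], [0, 0, 0, 0, 0, 0]]
  ],
  "hand": 0,
  "grip_force": 20
}}

```text
time_s: 22.05
ee_pos: [0.4533, -0.3151, 0.0309]
tcp_rot: [2.213, 2.228, 0.0]
ft_force: [-0.5, 0.3, 6.8]
finger_gap: 0.0114
grip_force: 20.0
```

Emit:
{"op": "move_arm", "data": {
  "plan": [
    [[0, 0, -2, 0, 0, 0], [0, 0, -2.5, 0, 0, 0], [0, 0, 0, 0, 0, -0.164], [0, 0, 0, 0, 0, -0.164], [0, 0, 0, 0, 0, -0.164], [0, 0, 0, 0, 0, -0.164], [0, 0, 0, 0, 0, -0.164], [0, 0, 0, 0, 0, -0.164], [0, 0, 0, 0, 0, -0.164], [0, 0, 0, 0, 0, -0.164]]
  ]
}}

```text
time_s: 23.3
ee_pos: [0.4528, -0.3149, 0.0751]
tcp_rot: [-0.386, -3.117, -0.0]
ft_force: [-2.0, -0.4, 0.6]
finger_gap: 0.0112
grip_force: 20.0
```

Emit:
{"op": "move_arm", "data": {
  "plan": [
    [[0, 0, 0, 0, 0, -0.163], [0, 0, 0, 0, 0, 0]]
  ]
}}

```text
time_s: 23.55
ee_pos: [0.4527, -0.3149, 0.075]
tcp_rot: [-0.143, -3.138, -0.001]
ft_force: [-0.9, 0.2, -0.4]
finger_gap: 0.0112
grip_force: 20.0
```

```bash
python3 - <<'E'
from h import *
go(slot('w',.038),.07,174.7); look()
E
```

```text
t 23.6 turn [ 0.001 -0.001  0.001] shift [-15.33  10.95   0.5 ] j7 1.01 x 174.8 gap 0.0112
bar [ 0.3913 -0.2597] 39x10 ang 67.2 [273. 255.]
bar [ 0.3934 -0.2963] 25x11 ang 2.8 [288. 255.]
bar [ 0.4167 -0.2754] 25x10 ang 37.2 [280. 246.]
block [ 0.595  -0.2559] 128x84 ang 84.4 [272. 177.]
```

Emit:
{"op": "move_arm", "data": {
  "plan": [
    [[-1.3, 0.95, 0, 0, 0, 0], [-2, 1.5, 0, 0, 0, 0], [-3, 2.1, 0, 0, 0, 0], [-3, 2.1, 0, 0, 0, 0], [-3, 2.1, 0.3, 0, 0, 0], [-2, 1.4, 0.2, 0, 0, 0], [-1.03, 0.8, 0, 0, 0, 0], [0, 0, 0, 0, 0, 0], [0, 0, 0, 0, 0, 0]]
  ]
}}

```text
time_s: 24.72
ee_pos: [0.6146, -0.2204, 0.0703]
tcp_rot: [-0.141, -3.137, 0.002]
ft_force: [-0.4, -1.2, -0.7]
finger_gap: 0.0105
grip_force: 20.0
```

```bash
python3 - <<'E'
from h import *
go(slot('w',.038),.032,174.7)
E
```

```text
t 24.7 turn [-0.001 -0.001  0.003] shift [-0.08  0.04  3.83] j7 0.99 x 174.9 gap 0.0105
```

Emit:
{"op": "move_arm", "data": {
  "plan": [
    [[-0.08, 0, 1.5, 0, 0, 0], [0, 0, 1.5, 0, 0, 0], [0, 0, 0.6, 0, 0, 0], [0, 0, 0.2, 0, 0, 0], [0, 0, 0, 0, 0, 0], [0, 0, 0, 0, 0, 0]]
  ]
}}

```text
time_s: 25.48
ee_pos: [0.6167, -0.2194, 0.0329]
tcp_rot: [0.139, 3.138, -0.0]
ft_force: [0.1, 0.0, 0.4]
finger_gap: 0.0112
grip_force: 20.0
```

Emit:
{"op": "move_arm", "data": {
  "plan": [
    [[0, 0, 0, 0, 0, 0], [0, 0, 0, 0, 0, 0], [0, 0, 0, 0, 0, 0], [0, 0, -2, 0, 0, 0], [0, 0, -3, 0, 0, 0], [0, 0, -2, 0, 0, 0]]
  ],
  "hand": 0.23
}}

```text
time_s: 26.22
ee_pos: [0.6172, -0.2192, 0.1051]
tcp_rot: [0.139, 3.136, -0.0]
ft_force: [-0.2, 0.0, 0.2]
finger_gap: 0.0202
grip_force: 0.0
```

```bash
python3 - <<'E'
from h import *
go([.4117,-.3312],.10,90.3)
E
```

```text
t 26.2 turn [0.002 0.002 1.477] shift [-11.09 -20.61   0.51] j7 1.02 x 174.9 gap 0.0202
```

Emit:
{"op": "move_arm", "data": {
  "plan": [
    [[0, 0, 0, 0, 0, 0.164], [0, 0, 0, 0, 0, 0.164], [0, 0, 0, 0, 0, 0.164], [0, 0, 0, 0, 0, 0.164], [0, 0, 0, 0, 0, 0.164], [0, 0, 0, 0, 0, 0.164], [0, 0, 0, 0, 0, 0.164], [0, 0, 0, 0, 0, 0.164], [0, 0, 0, 0, 0, 0.165]]
  ],
  "hand": 0.32
}}

```text
time_s: 27.35
ee_pos: [0.6165, -0.2192, 0.1034]
tcp_rot: [2.221, 2.221, 0.001]
ft_force: [0.2, -0.2, 0.1]
finger_gap: 0.0283
grip_force: 0.0
```

Emit:
{"op": "move_arm", "data": {
  "plan": [
    [[-1, -1.8, 0, 0, 0, 0], [-1.8, -3.4, 0, 0, 0, 0], [-2.2, -4, 0, 0, 0, 0], [-2.2, -4, 0, 0, 0, 0], [-1.8, -3.4, 0.3, 0, 0, 0], [-1.3, -2.5, 0.2, 0, 0, 0], [-0.8, -1.5, 0, 0, 0, 0], [0, 0, 0, 0, 0, 0], [0, 0, 0, 0, 0, 0]]
  ]
}}

```text
time_s: 28.48
ee_pos: [0.4127, -0.3307, 0.0979]
tcp_rot: [2.213, 2.227, 0.003]
ft_force: [0.3, 0.3, -0.1]
finger_gap: 0.0283
grip_force: 0.0
```

```bash
python3 - <<'E'
from h import *
go([.4117,-.3312],.028,90.3)
E
```

```text
t 28.5 turn [ 0.003 -0.     0.001] shift [-0.05 -0.1   6.99] j7 -0.15 x 90.4 gap 0.0283
```

Emit:
{"op": "move_arm", "data": {
  "plan": [
    [[-0.05, -0.1, 2.5, 0, 0, 0], [0, 0, 2, 0, 0, 0], [0, 0, 1.5, 0, 0, 0], [0, 0, 0.9, 0, 0, 0], [0, 0, 0.1, 0, 0, 0], [0, 0, 0, 0, 0, 0]]
  ]
}}

```text
time_s: 29.22
ee_pos: [0.4102, -0.3321, 0.0278]
tcp_rot: [2.215, 2.227, 0.0]
ft_force: [0.4, -0.8, 0.4]
finger_gap: 0.0284
grip_force: 0.0
```

```bash
python3 - <<'E'
from h import *
s=r.observe();print(s['ee_pos'],s['ft_force']); go([.4117,-.3312],.028,90.3)
E
```

```text
[ 0.41019513 -0.33208405  0.02775997] [ 0.42078245 -0.77651573  0.44492776]
t 29.2 turn [ 0.001  0.    -0.   ] shift [ 0.09  0.15 -0.02] j7 -0.26 x 90.3 gap 0.0284
```

Good height; grip, lift, turn.

Emit:
{"op": "move_arm", "data": {
  "plan": [
    [[0, 0, 0, 0, 0, 0], [0, 0, 0, 0, 0, 0], [0, 0, 0, 0, 0, 0], [0, 0, 0, 0, 0, 0]]
  ],
  "hand": 0
}}

```text
time_s: 29.72
ee_pos: [0.41, -0.3322, 0.0278]
tcp_rot: [2.215, 2.226, -0.0]
ft_force: [0.5, -1.0, 4.2]
finger_gap: 0.0114
grip_force: 20.0
```

Emit:
{"op": "move_arm", "data": {
  "plan": [
    [[0, 0, -2, 0, 0, 0], [0, 0, -2.5, 0, 0, 0], [0, 0, 0, 0, 0, -0.164], [0, 0, 0, 0, 0, -0.164], [0, 0, 0, 0, 0, -0.164], [0, 0, 0, 0, 0, -0.164], [0, 0, 0, 0, 0, -0.164], [0, 0, 0, 0, 0, -0.164], [0, 0, 0, 0, 0, -0.164], [0, 0, 0, 0, 0, -0.164]]
  ]
}}

```text
time_s: 30.98
ee_pos: [0.4095, -0.332, 0.0722]
tcp_rot: [-0.389, -3.117, -0.0]
ft_force: [0.8, -0.4, -0.0]
finger_gap: 0.0117
grip_force: 20.0
```

Emit:
{"op": "move_arm", "data": {
  "plan": [
    [[0, 0, 0, 0, 0, -0.163], [0, 0, 0, 0, 0, 0]]
  ]
}}

```text
time_s: 31.22
ee_pos: [0.4095, -0.332, 0.0721]
tcp_rot: [-0.146, -3.138, -0.001]
ft_force: [-0.2, -0.3, 0.0]
finger_gap: 0.0114
grip_force: 20.0
```

```bash
python3 - <<'E'
from h import *
go(slot('n',.038),.07,174.7)
E
```

```text
t 31.2 turn [ 0.001 -0.    -0.   ] shift [-15.32  13.05   0.21] j7 1.01 x 174.7 gap 0.0114
```

Emit:
{"op": "move_arm", "data": {
  "plan": [
    [[-1.2, 1, 0, 0, 0, 0], [-2, 1.7, 0, 0, 0, 0], [-3, 2.6, 0, 0, 0, 0], [-3.2, 2.7, 0, 0, 0, 0], [-2.9, 2.5, 0.1, 0, 0, 0], [-2, 1.7, 0.1, 0, 0, 0], [-1, 0.85, 0, 0, 0, 0], [0, 0, 0, 0, 0, 0], [0, 0, 0, 0, 0, 0]]
  ]
}}

```text
time_s: 32.35
ee_pos: [0.573, -0.217, 0.0702]
tcp_rot: [-0.145, -3.137, 0.002]
ft_force: [0.0, -0.7, -0.3]
finger_gap: 0.0116
grip_force: 20.0
```

```bash
python3 - <<'E'
from h import *
go(slot('n',.038),.0285,174.7)
E
```

```text
t 32.4 turn [-0.001 -0.001  0.   ] shift [-0.11  0.09  4.17] j7 0.92 x 174.7 gap 0.0116
```

Emit:
{"op": "move_arm", "data": {
  "plan": [
    [[0, 0, 1.5, 0, 0, 0], [0, 0, 1.5, 0, 0, 0], [0, 0, 0.8, 0, 0, 0], [0, 0, 0.3, 0, 0, 0], [0, 0, 0, 0, 0, 0], [0, 0, 0, 0, 0, 0]]
  ]
}}

```text
time_s: 33.1
ee_pos: [0.5744, -0.2158, 0.0298]
tcp_rot: [0.142, 3.138, -0.0]
ft_force: [0.2, 1.1, -0.4]
finger_gap: 0.0113
grip_force: 20.0
```

Emit:
{"op": "move_arm", "data": {
  "plan": [
    [[0, 0, 0, 0, 0, 0], [0, 0, 0, 0, 0, 0], [0, 0, 0, 0, 0, 0], [0, 0, -2, 0, 0, 0], [0, 0, -3, 0, 0, 0], [0, 0, -2, 0, 0, 0]]
  ],
  "hand": 0.23
}}

```text
time_s: 33.85
ee_pos: [0.5749, -0.2157, 0.102]
tcp_rot: [0.142, 3.136, -0.0]
ft_force: [-0.2, -1.1, 0.3]
finger_gap: 0.0205
grip_force: 0.0
```

```bash
python3 - <<'E'
from h import *
go([.4193,-.3001],.10,139.9)
E
```

```text
t 33.9 turn [0.001 0.002 0.609] shift [  6.47 -16.47   0.2 ] j7 0.95 x 174.8 gap 0.0205
```

Emit:
{"op": "move_arm", "data": {
  "plan": [
    [[0, 0, 0, 0, 0, 0.152], [0, 0, 0, 0, 0, 0.152], [0, 0, 0, 0, 0, 0.152], [0, 0, 0, 0, 0, 0.153], [0.5, -1.5, 0, 0, 0, 0], [1, -3, 0, 0, 0, 0], [1.5, -3.5, 0, 0, 0, 0], [1.5, -3.5, 0, 0, 0, 0], [1, -2.5, 0.1, 0, 0, 0], [0.7, -1.5, 0.1, 0, 0, 0]]
  ],
  "hand": 0.545
}}

```text
time_s: 35.1
ee_pos: [0.4244, -0.2959, 0.0976]
tcp_rot: [-1.076, -2.951, 0.002]
ft_force: [0.0, 0.5, -0.1]
finger_gap: 0.0481
grip_force: 0.0
```

Emit:
{"op": "move_arm", "data": {
  "plan": [
    [[0.3, -1, 0, 0, 0, 0], [0, 0, 0, 0, 0, 0], [0, 0, 0, 0, 0, 0]]
  ]
}}

```text
time_s: 35.48
ee_pos: [0.4193, -0.2996, 0.0976]
tcp_rot: [1.074, 2.951, 0.001]
ft_force: [1.3, 0.6, 0.1]
finger_gap: 0.0479
grip_force: 0.0
```

```bash
python3 - <<'E'
from h import *
go([.4193,-.3001],.028,139.9)
E
```

```text
t 35.5 turn [0.001 0.001 0.002] shift [-0.03 -0.03  6.96] j7 0.45 x 140.0 gap 0.0479
```

Emit:
{"op": "move_arm", "data": {
  "plan": [
    [[0, 0, 2.5, 0, 0, 0], [0, 0, 2, 0, 0, 0], [0, 0, 1.5, 0, 0, 0], [0, 0, 0.85, 0, 0, 0], [0, 0, 0.1, 0, 0, 0], [0, 0, 0, 0, 0, 0]]
  ]
}}

```text
time_s: 36.22
ee_pos: [0.4248, -0.3036, 0.0351]
tcp_rot: [1.07, 2.935, -0.008]
ft_force: [-3.6, -8.4, 57.0]
finger_gap: 0.048
grip_force: 28.5
```

Emit:
{"op": "move_arm", "data": {
  "plan": [
    [[0, 0, 0, 0, 0, 0], [0, 0, 0, 0, 0, 0], [0, 0, 0, 0, 0, 0], [0, 0, 0, 0, 0, 0]]
  ],
  "hand": 0
}}

```text
time_s: 36.72
ee_pos: [0.4354, -0.2931, 0.0351]
tcp_rot: [1.05, 2.929, 0.029]
ft_force: [8.5, 7.0, 45.6]
finger_gap: 0.0104
grip_force: 25.0
```

Emit:
{"op": "move_arm", "data": {
  "plan": [
    [[0, 0, -2, 0, 0, 0], [0, 0, -2.5, 0, 0, 0], [0, 0, 0, 0, 0, 0.161], [0, 0, 0, 0, 0, 0.161], [0, 0, 0, 0, 0, 0.161], [0, 0, 0, 0, 0, 0.161], [0, 0, 0, 0, 0, 0.161], [0, 0, 0, 0, 0, 0.161], [0, 0, 0, 0, 0, 0]]
  ]
}}

```text
time_s: 37.85
ee_pos: [0.4192, -0.2995, 0.073]
tcp_rot: [2.32, 2.117, 0.001]
ft_force: [-0.2, 0.2, -0.0]
finger_gap: 0.0004
grip_force: 0.0
```

```bash
python3 - <<'E'
from h import *
go(slot('w',0),.07,84.7)
E
```

```text
t 37.9 turn [0.001 0.    0.001] shift [ 5.93 18.8   0.3 ] j7 -0.34 x 84.8 gap 0.0004
```

A finger landed on something. Clear the view and look.

Emit:
{"op": "move_arm", "data": {
  "plan": [
    [[1, 1, -2, 0, 0, 0], [3, 1, -2, 0, 0, 0], [4, 0, 0, 0, 0, 0], [5, 0, 0, 0, 0, 0], [4, 0, 0, 0, 0, 0], [3, 0, 0, 0, 0, 0], [0, 0, 0, 0, 0, 0]]
  ],
  "hand": 0.32
}}

```text
time_s: 38.72
ee_pos: [0.4579, -0.0998, 0.1131]
tcp_rot: [-2.314, -2.124, -0.003]
ft_force: [0.4, -0.5, 0.1]
finger_gap: 0.0278
grip_force: 0.0
```

```bash
python3 - <<'E'
from h import *
s=r.observe();print(s['ee_pos'],s['time_s']);look();c=snap('top')
im=c['color'][145:280,170:340,::-1]
cv2.imwrite('pics/s6.png',cv2.resize(im,None,fx=4.4,fy=4.4,interpolation=cv2.INTER_CUBIC))
E
```

```text
[ 0.45786586 -0.09979688  0.11306817] 38.725
bar [ 0.4166 -0.2459] 23x8 ang 73.0 [268. 245.]
bar [ 0.4203 -0.2812] 22x10 ang 3.0 [282. 244.]
bar [ 0.4438 -0.2541] 22x9 ang 41.0 [271. 235.]
bar [ 0.4469 -0.2831] 37x9 ang 52.0 [283. 234.]
block [ 0.595  -0.2562] 130x86 ang 84.4 [272. 177.]
```

View pics/s6.png

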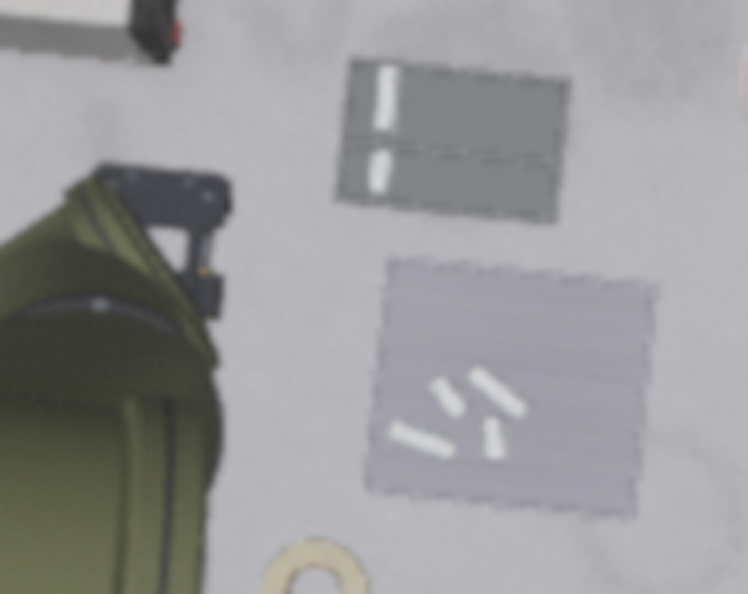

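The knock moved the tray toward up-left (corners now about (388,260),(658,285),(635,517),(368,490) in the crop); both placed bars lie well in their rows. Update the tray region and re-measure.

```bash
sed -i 's/\[(268,215),(325,221),(319,270),(262,265)\]/[(259,205),(318,211),(313,261),(255,255)]/' h.py; python3 - <<'E'
from h import *
look();go([.4469,-.2831],.08,142)
E
```

```text
bar [ 0.4189 -0.2393] 37x9 ang 69.8 [265. 245.]
bar [ 0.4203 -0.2812] 22x10 ang 3.0 [282. 244.]
bar [ 0.4438 -0.2541] 22x9 ang 41.0 [271. 235.]
bar [ 0.4471 -0.283 ] 36x9 ang 52.3 [283. 234.]
block [ 0.5951 -0.2562] 130x86 ang 84.5 [272. 177.]
t 38.9 turn [-1.000e-03  1.000e-03 -1.002e+00] shift [-10.23 -14.7    3.28] j7 -0.70 x 84.6 gap 0.0282
```

Emit:
{"op": "move_arm", "data": {
  "plan": [
    [[-0.5, 0, -1, 0, 0, -0.143], [0, 0, 0, 0, 0, -0.143], [0, 0, 0, 0, 0, -0.143], [0, 0, 0, 0, 0, -0.143], [0, 0, 0, 0, 0, -0.143], [0, 0, 0, 0, 0, -0.143], [0, 0, 0, 0, 0, -0.144]]
  ],
  "hand": 0.545
}}

```text
time_s: 39.75
ee_pos: [0.4562, -0.1101, 0.1228]
tcp_rot: [1.02, 2.971, -0.002]
ft_force: [1.1, -0.5, 0.8]
finger_gap: 0.0482
grip_force: 0.0
```

```bash
python3 - <<'E'
from h import *
go([.4471,-.283],.07,142.2)
E
```

```text
t 39.8 turn [-0.001  0.    -0.002] shift [ -9.88 -14.22   5.28] j7 0.05 x 142.1 gap 0.0482
```

Emit:
{"op": "move_arm", "data": {
  "plan": [
    [[-1, -1.4, 0, 0, 0, 0], [-1.8, -2.6, 0.5, 0, 0, 0], [-2.2, -3.1, 1, 0, 0, 0], [-2.1, -3.1, 1.3, 0, 0, 0], [-1.8, -2.6, 1.3, 0, 0, 0], [-1, -1.4, 1, 0, 0, 0], [0, 0, 0, 0, 0, 0], [0, 0, 0, 0, 0, 0]]
  ]
}}

```text
time_s: 40.75
ee_pos: [0.4475, -0.2795, 0.0724]
tcp_rot: [1.021, 2.971, 0.002]
ft_force: [0.1, 0.4, 0.7]
finger_gap: 0.0483
grip_force: 0.0
```

```bash
python3 - <<'E'
from h import *
go([.4471,-.283],.028,142.2)
E
```

```text
t 40.8 turn [ 0.002  0.    -0.002] shift [-0.19 -0.3   4.44] j7 0.41 x 142.1 gap 0.0483
```

Emit:
{"op": "move_arm", "data": {
  "plan": [
    [[-0.1, -0.2, 1, 0, 0, 0], [0, 0, 1.5, 0, 0, 0], [0, 0, 1.2, 0, 0, 0], [0, 0, 0.7, 0, 0, 0], [0, 0, 0, 0, 0, 0], [0, 0, 0, 0, 0, 0]]
  ]
}}

```text
time_s: 41.5
ee_pos: [0.4467, -0.2831, 0.0281]
tcp_rot: [1.023, 2.97, 0.0]
ft_force: [-0.7, -0.1, -0.3]
finger_gap: 0.048
grip_force: 0.0
```

Emit:
{"op": "move_arm", "data": {
  "plan": [
    [[0, 0, 0, 0, 0, 0], [0, 0, 0, 0, 0, 0], [0, 0, 0, 0, 0, 0], [0, 0, 0, 0, 0, 0]]
  ],
  "hand": 0
}}

```text
time_s: 42.0
ee_pos: [0.4467, -0.2832, 0.0282]
tcp_rot: [1.023, 2.97, -0.0]
ft_force: [-0.7, 0.2, 3.1]
finger_gap: 0.0369
grip_force: 20.0
```

Emit:
{"op": "move_arm", "data": {
  "plan": [
    [[0, 0, -2, 0, 0, 0], [0, 0, -2.5, 0, 0, 0], [0, 0, 0, 0, 0, 0.167], [0, 0, 0, 0, 0, 0.167], [0, 0, 0, 0, 0, 0.167], [0, 0, 0, 0, 0, 0.167], [0, 0, 0, 0, 0, 0.167], [0, 0, 0, 0, 0, 0.167], [0, 0, 0, 0, 0, 0]]
  ]
}}

```text
time_s: 43.12
ee_pos: [0.4465, -0.2829, 0.0729]
tcp_rot: [2.322, 2.116, -0.001]
ft_force: [-0.0, 0.9, -0.4]
finger_gap: 0.0372
grip_force: 20.0
```

```bash
python3 - <<'E'
from h import *
look();go(slot('w',0),.07,84.7)
E
```

```text
bar [ 0.4213 -0.2317] 24x10 ang 66.4 [262. 244.]
block [ 0.48  -0.308] 363x201 ang 10.8 [292. 222.]
t 43.2 turn [-0.     0.     0.001] shift [ 4.03 16.25  0.28] j7 -0.35 x 84.8 gap 0.0376
```

Emit:
{"op": "move_arm", "data": {
  "plan": [
    [[0.3, 1.2, 0, 0, 0, 0], [0.5, 2.2, 0, 0, 0, 0], [0.8, 3.2, 0, 0, 0, 0], [0.8, 3.3, 0, 0, 0, 0], [0.8, 3.1, 0.1, 0, 0, 0], [0.5, 2.2, 0.1, 0, 0, 0], [0.3, 1.1, 0, 0, 0, 0], [0, 0, 0, 0, 0, 0], [0, 0, 0, 0, 0, 0]]
  ]
}}

```text
time_s: 44.3
ee_pos: [0.6114, -0.2592, 0.0707]
tcp_rot: [-2.324, -2.113, 0.002]
ft_force: [-0.6, -0.7, -0.4]
finger_gap: 0.0375
grip_force: 20.0
```

```bash
python3 - <<'E'
from h import *
go(slot('w',0),.029,84.7)
E
```

```text
t 44.3 turn [-0.002  0.001 -0.003] shift [0.14 0.04 4.17] j7 -0.27 x 84.6 gap 0.0375
```

Emit:
{"op": "move_arm", "data": {
  "plan": [
    [[0, 0, 1.5, 0, 0, 0], [0, 0, 1.5, 0, 0, 0], [0, 0, 0.8, 0, 0, 0], [0, 0, 0.3, 0, 0, 0], [0, 0, 0, 0, 0, 0], [0, 0, 0, 0, 0, 0]]
  ]
}}

```text
time_s: 45.05
ee_pos: [0.613, -0.2587, 0.0304]
tcp_rot: [2.324, 2.113, 0.001]
ft_force: [0.9, 0.0, 0.9]
finger_gap: 0.0376
grip_force: 20.0
```

Emit:
{"op": "move_arm", "data": {
  "plan": [
    [[0, 0, 0, 0, 0, 0], [0, 0, 0, 0, 0, 0], [0, 0, 0, 0, 0, 0], [0, 0, -2, 0, 0, 0], [0, 0, -3, 0, 0, 0], [0, 0, -2, 0, 0, 0]]
  ],
  "hand": 0.5
}}

```text
time_s: 45.8
ee_pos: [0.6135, -0.2588, 0.1026]
tcp_rot: [2.323, 2.112, 0.002]
ft_force: [0.3, -0.5, 0.3]
finger_gap: 0.0443
grip_force: 0.0
```

```bash
python3 - <<'E'
from h import *
go([.4203,-.2812],.10,93);go([.4203,-.2812],.10,3);look()
E
```

```text
t 45.8 turn [ 0.003  0.001 -0.147] shift [ -1.22 -19.41   0.26] j7 -0.25 x 84.6 gap 0.0443
t 45.8 turn [ 0.003 -0.002  1.423] shift [-19.41   1.22   0.26] j7 -0.25 x 84.6 gap 0.0443
```

Emit:
{"op": "move_arm", "data": {
  "plan": [
    [[0, -1, 0, 0, 0, -0.147], [-0.2, -2.2, 0, 0, 0, 0], [-0.2, -3.4, 0, 0, 0, 0], [-0.2, -3.6, 0, 0, 0, 0], [-0.2, -3.6, 0.1, 0, 0, 0], [-0.2, -2.8, 0.1, 0, 0, 0], [-0.1, -1.8, 0, 0, 0, 0], [-0.1, -1, 0, 0, 0, 0], [0, 0, 0, 0, 0, 0], [0, 0, 0, 0, 0, 0]]
  ],
  "hand": 0.375
}}

```text
time_s: 47.1
ee_pos: [0.4208, -0.2791, 0.098]
tcp_rot: [2.161, 2.278, 0.002]
ft_force: [-0.3, 0.5, -0.7]
finger_gap: 0.0329
grip_force: 0.0
```

```bash
python3 - <<'E'
from h import *
go([.4203,-.2812],.028,93)
E
```

```text
t 47.1 turn [0.002 0.    0.   ] shift [-0.2  -0.06  7.  ] j7 -0.24 x 93.0 gap 0.0329
```

Emit:
{"op": "move_arm", "data": {
  "plan": [
    [[-0.15, 0, 2.5, 0, 0, 0], [0, 0, 2, 0, 0, 0], [0, 0, 1.5, 0, 0, 0], [0, 0, 0.9, 0, 0, 0], [0, 0, 0.1, 0, 0, 0], [0, 0, 0, 0, 0, 0]]
  ]
}}

```text
time_s: 47.85
ee_pos: [0.42, -0.2808, 0.0282]
tcp_rot: [2.162, 2.278, 0.0]
ft_force: [1.1, -0.1, 0.6]
finger_gap: 0.0335
grip_force: 0.0
```

Emit:
{"op": "move_arm", "data": {
  "plan": [
    [[0, 0, 0, 0, 0, 0], [0, 0, 0, 0, 0, 0], [0, 0, 0, 0, 0, 0], [0, 0, 0, 0, 0, 0]]
  ],
  "hand": 0
}}

```text
time_s: 48.35
ee_pos: [0.4199, -0.281, 0.0283]
tcp_rot: [2.162, 2.278, 0.0]
ft_force: [-0.4, -1.1, 5.3]
finger_gap: 0.0234
grip_force: 20.0
```

Emit:
{"op": "move_arm", "data": {
  "plan": [
    [[0, 0, -2, 0, 0, 0], [0, 0, -2.5, 0, 0, 0], [0, 0, 0, 0, 0, 0.145], [0, 0, 0, 0, 0, 0]]
  ]
}}

```text
time_s: 48.85
ee_pos: [0.4194, -0.2809, 0.073]
tcp_rot: [2.321, 2.117, -0.001]
ft_force: [-0.1, 0.8, -1.0]
finger_gap: 0.0233
grip_force: 20.0
```

```bash
python3 - <<'E'
from h import *
go(slot('n',-.038),.07,84.7)
E
```

```text
t 48.9 turn [-0.     0.     0.001] shift [ 0.27 14.81  0.3 ] j7 -0.39 x 84.7 gap 0.0233
```

Emit:
{"op": "move_arm", "data": {
  "plan": [
    [[0, 1, 0, 0, 0, 0], [0, 2, 0, 0, 0, 0], [0.1, 3, 0, 0, 0, 0], [0.1, 3.2, 0, 0, 0, 0], [0.1, 2.8, 0.1, 0, 0, 0], [0, 1.8, 0.1, 0, 0, 0], [0, 1, 0, 0, 0, 0], [0, 0, 0, 0, 0, 0], [0, 0, 0, 0, 0, 0]]
  ]
}}

```text
time_s: 49.98
ee_pos: [0.5662, -0.2916, 0.0707]
tcp_rot: [-2.321, -2.115, 0.002]
ft_force: [0.2, 0.7, -1.0]
finger_gap: 0.0235
grip_force: 20.0
```

```bash
python3 - <<'E'
from h import *
go(slot('n',-.038),.029,84.7)
E
```

```text
t 50.0 turn [-0.001  0.    -0.   ] shift [-0.01  0.09  4.17] j7 -0.25 x 84.7 gap 0.0235
```

Emit:
{"op": "move_arm", "data": {
  "plan": [
    [[0, 0, 1.5, 0, 0, 0], [0, 0, 1.5, 0, 0, 0], [0, 0, 0.8, 0, 0, 0], [0, 0, 0.3, 0, 0, 0], [0, 0, 0, 0, 0, 0], [0, 0, 0, 0, 0, 0]]
  ]
}}

```text
time_s: 50.72
ee_pos: [0.5676, -0.2916, 0.0303]
tcp_rot: [2.322, 2.115, 0.001]
ft_force: [2.0, 0.3, 0.6]
finger_gap: 0.0235
grip_force: 20.0
```

Emit:
{"op": "move_arm", "data": {
  "plan": [
    [[0, 0, 0, 0, 0, 0], [0, 0, 0, 0, 0, 0], [0, 0, 0, 0, 0, 0], [0, 0, -2, 0, 0, 0], [0, 0, -3, 0, 0, 0], [0, 0, -2, 0, 0, 0]]
  ],
  "hand": 0.34
}}

```text
time_s: 51.48
ee_pos: [0.5681, -0.2918, 0.1025]
tcp_rot: [2.321, 2.114, 0.002]
ft_force: [0.4, 0.0, 0.9]
finger_gap: 0.03
grip_force: 0.0
```

Emit:
{"op": "move_arm", "data": {
  "plan": [
    [[2, 0, -1, 0, 0, 0], [3, -1, 0, 0, 0, 0], [4, -2, 0, 0, 0, 0], [4, -2, 0, 0, 0, 0], [3, -1.5, 0, 0, 0, 0], [2, -1, 0, 0, 0, 0], [0, 0, 0, 0, 0, 0]]
  ]
}}

```text
time_s: 52.35
ee_pos: [0.5085, -0.1021, 0.1102]
tcp_rot: [-2.315, -2.121, -0.0]
ft_force: [0.3, -0.8, -0.3]
finger_gap: 0.0305
grip_force: 0.0
```

```bash
python3 - <<'E'
from h import *
look();c=snap('top');s=r.observe();print(s['ee_pos'])
im=c['color'][145:280,170:340,::-1]
cv2.imwrite('pics/s7.png',cv2.resize(im,None,fx=4.4,fy=4.4,interpolation=cv2.INTER_CUBIC))
E
```

```text
bar [ 0.4189 -0.2392] 38x9 ang 69.5 [265. 245.]
bar [ 0.4416 -0.2535] 23x9 ang 45.4 [271. 236.]
block [ 0.5949 -0.2559] 130x86 ang 84.5 [272. 177.]
[ 0.50940081 -0.10544431  0.10995008]
```

View pics/s7.png

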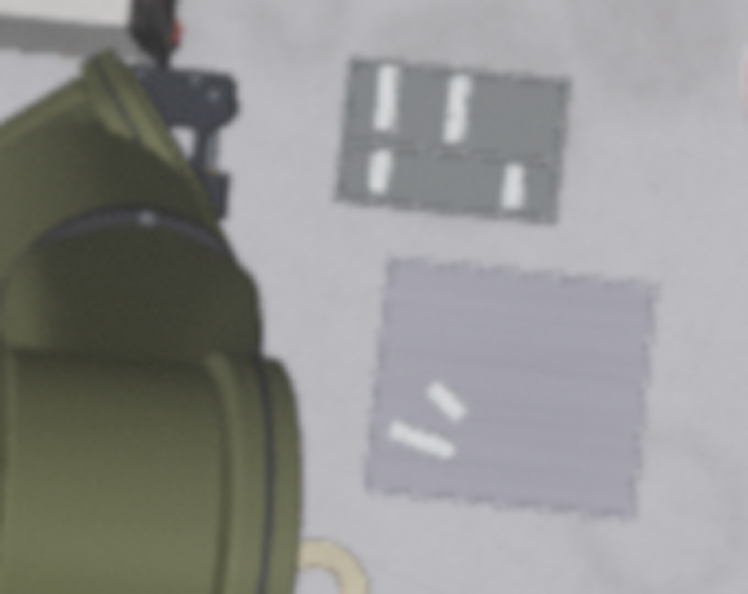

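Four bars lie properly in the rows; remaining: short at (447,400), long at (422,440). Next, the short one, lengthwise.

```bash
python3 - <<'E'
from h import *
go([.4416,-.2535],.08,135.4)
E
```

```text
t 52.5 turn [-0.     0.001 -0.885] shift [ -5.57 -15.3    3.  ] j7 -0.65 x 84.7 gap 0.0302
```

Emit:
{"op": "move_arm", "data": {
  "plan": [
    [[0, 0, -1, 0, 0, -0.148], [0, 0, 0, 0, 0, -0.148], [0, 0, 0, 0, 0, -0.148], [0, 0, 0, 0, 0, -0.147], [0, 0, 0, 0, 0, -0.147], [0, 0, 0, 0, 0, -0.147]]
  ],
  "hand": 0.375
}}

```text
time_s: 53.2
ee_pos: [0.5095, -0.1071, 0.1197]
tcp_rot: [1.19, 2.907, -0.001]
ft_force: [0.6, 0.2, -0.4]
finger_gap: 0.0332
grip_force: 0.0
```

Emit:
{"op": "move_arm", "data": {
  "plan": [
    [[-0.4, -1.2, 0, 0, 0, 0], [-0.8, -2.2, 0.5, 0, 0, 0], [-1.1, -3, 1, 0, 0, 0], [-1.2, -3.2, 1, 0, 0, 0], [-1, -2.8, 1, 0, 0, 0], [-0.7, -1.8, 0.5, 0, 0, 0], [-0.4, -1.1, 0, 0, 0, 0], [0, 0, 0, 0, 0, 0], [0, 0, 0, 0, 0, 0]]
  ]
}}

```text
time_s: 54.32
ee_pos: [0.4426, -0.2525, 0.0804]
tcp_rot: [1.19, 2.906, 0.002]
ft_force: [-0.0, 0.7, 0.4]
finger_gap: 0.033
grip_force: 0.0
```

```bash
python3 - <<'E'
from h import *
go([.4416,-.2535],.028,135.4)
E
```

```text
t 54.3 turn [0.002 0.001 0.001] shift [ 0.   -0.14  5.24] j7 0.22 x 135.5 gap 0.033
```

Emit:
{"op": "move_arm", "data": {
  "plan": [
    [[0, 0, 1.5, 0, 0, 0], [0, 0, 1.8, 0, 0, 0], [0, 0, 1.2, 0, 0, 0], [0, 0, 0.7, 0, 0, 0], [0, 0, 0.1, 0, 0, 0], [0, 0, 0, 0, 0, 0]]
  ]
}}

```text
time_s: 55.08
ee_pos: [0.4419, -0.2536, 0.0272]
tcp_rot: [1.192, 2.906, 0.0]
ft_force: [-0.3, -0.3, -0.4]
finger_gap: 0.0331
grip_force: 0.0
```

Emit:
{"op": "move_arm", "data": {
  "plan": [
    [[0, 0, 0, 0, 0, 0], [0, 0, 0, 0, 0, 0], [0, 0, 0, 0, 0, 0], [0, 0, 0, 0, 0, 0]]
  ],
  "hand": 0
}}

```text
time_s: 55.58
ee_pos: [0.4419, -0.2537, 0.0272]
tcp_rot: [1.192, 2.906, -0.0]
ft_force: [-0.4, 0.2, 4.6]
finger_gap: 0.0237
grip_force: 20.0
```

Emit:
{"op": "move_arm", "data": {
  "plan": [
    [[0, 0, -2, 0, 0, 0], [0, 0, -2.5, 0, 0, 0], [0, 0, 0, 0, 0, 0.148], [0, 0, 0, 0, 0, 0.148], [0, 0, 0, 0, 0, 0.148], [0, 0, 0, 0, 0, 0.148], [0, 0, 0, 0, 0, 0.148], [0, 0, 0, 0, 0, 0.146], [0, 0, 0, 0, 0, 0]]
  ]
}}

```text
time_s: 56.7
ee_pos: [0.4416, -0.2535, 0.0718]
tcp_rot: [-2.321, -2.117, 0.001]
ft_force: [-0.5, -0.5, 0.4]
finger_gap: 0.0236
grip_force: 20.0
```

```bash
python3 - <<'E'
from h import *
go(slot('n',-.02),.07,84.7)
E
```

```text
t 56.7 turn [-0.  0.  0.] shift [-0.86 12.85  0.18] j7 -0.47 x 84.7 gap 0.0236
```

Emit:
{"op": "move_arm", "data": {
  "plan": [
    [[0, 0.9, 0, 0, 0, 0], [-0.1, 1.8, 0, 0, 0, 0], [-0.2, 2.5, 0, 0, 0, 0], [-0.2, 2.7, 0, 0, 0, 0], [-0.2, 2.4, 0.1, 0, 0, 0], [-0.1, 1.7, 0, 0, 0, 0], [-0.05, 0.85, 0, 0, 0, 0], [0, 0, 0, 0, 0, 0], [0, 0, 0, 0, 0, 0]]
  ]
}}

```text
time_s: 57.82
ee_pos: [0.5679, -0.2741, 0.0708]
tcp_rot: [-2.322, -2.114, 0.001]
ft_force: [0.9, -0.3, -0.3]
finger_gap: 0.0234
grip_force: 20.0
```

```bash
python3 - <<'E'
from h import *
go(slot('n',-.02),.0285,84.7)
E
```

```text
t 57.8 turn [-0.001  0.    -0.001] shift [0.03 0.09 4.23] j7 -0.31 x 84.6 gap 0.0234
```

Lower, release, and head back toward the last long bar.

Emit:
{"op": "move_arm", "data": {
  "plan": [
    [[0, 0, 1.5, 0, 0, 0], [0, 0, 1.5, 0, 0, 0], [0, 0, 0.8, 0, 0, 0], [0, 0, 0.4, 0, 0, 0], [0, 0, 0, 0, 0, 0], [0, 0, 0, 0, 0, 0]]
  ]
}}

```text
time_s: 58.58
ee_pos: [0.5691, -0.2742, 0.0293]
tcp_rot: [2.323, 2.114, 0.001]
ft_force: [-0.2, -0.0, 0.5]
finger_gap: 0.0239
grip_force: 20.0
```

Emit:
{"op": "move_arm", "data": {
  "plan": [
    [[0, 0, 0, 0, 0, 0], [0, 0, 0, 0, 0, 0], [0, 0, 0, 0, 0, 0], [0, 0, -2, 0, 0, 0], [0, 0, -3, 0, 0, 0], [0, 0, -2, 0, 0, 0]]
  ],
  "hand": 0.34
}}

```text
time_s: 59.32
ee_pos: [0.5696, -0.2743, 0.1015]
tcp_rot: [2.322, 2.113, 0.002]
ft_force: [0.9, 0.5, 0.1]
finger_gap: 0.0297
grip_force: 0.0
```

```bash
python3 - <<'E'
from h import *
go([.4189,-.2392],.08,69.6);look()
E
```

```text
t 59.3 turn [0.003 0.    0.262] shift [ -1.97 -15.35   2.15] j7 -0.29 x 84.6 gap 0.0297
bar [ 0.4207 -0.2341] 29x11 ang 67.9 [263. 244.]
```

Emit:
{"op": "move_arm", "data": {
  "plan": [
    [[0, 0, 0, 0, 0, 0.131], [0, -1, 0, 0, 0, 0.131], [-0.2, -2.2, 0, 0, 0, 0], [-0.4, -3, 0.3, 0, 0, 0], [-0.4, -3.1, 0.5, 0, 0, 0], [-0.4, -2.8, 0.6, 0, 0, 0], [-0.4, -2.2, 0.5, 0, 0, 0], [-0.2, -1, 0.3, 0, 0, 0], [0, 0, 0, 0, 0, 0], [0, 0, 0, 0, 0, 0]]
  ],
  "hand": 0.32
}}

```text
time_s: 60.62
ee_pos: [0.4191, -0.2409, 0.0771]
tcp_rot: [2.579, 1.793, 0.002]
ft_force: [0.1, -0.0, -0.6]
finger_gap: 0.0281
grip_force: 0.0
```

```bash
python3 - <<'E'
from h import *
go([.4189,-.2392],.028,69.6)
E
```

```text
t 60.6 turn [ 0.002 -0.     0.   ] shift [ 0.15 -0.07  4.91] j7 -0.70 x 69.6 gap 0.0281
```

Emit:
{"op": "move_arm", "data": {
  "plan": [
    [[0.15, 0, 1.5, 0, 0, 0], [0, 0, 1.7, 0, 0, 0], [0, 0, 1.1, 0, 0, 0], [0, 0, 0.6, 0, 0, 0], [0, 0, 0, 0, 0, 0], [0, 0, 0, 0, 0, 0]]
  ]
}}

```text
time_s: 61.38
ee_pos: [0.4187, -0.2395, 0.0283]
tcp_rot: [2.579, 1.793, 0.001]
ft_force: [-0.7, -0.5, 0.1]
finger_gap: 0.0283
grip_force: 0.0
```

Emit:
{"op": "move_arm", "data": {
  "plan": [
    [[0, 0, 0, 0, 0, 0], [0, 0, 0, 0, 0, 0], [0, 0, 0, 0, 0, 0], [0, 0, 0, 0, 0, 0]]
  ],
  "hand": 0
}}

```text
time_s: 61.88
ee_pos: [0.4187, -0.2395, 0.0282]
tcp_rot: [2.579, 1.793, 0.0]
ft_force: [-0.1, 0.1, 4.1]
finger_gap: 0.0117
grip_force: 20.0
```

Emit:
{"op": "move_arm", "data": {
  "plan": [
    [[0, 0, -2, 0, 0, 0], [0, 0, -2.5, 0, 0, 0], [0, 0, 0, 0, 0, 0.163], [0, 0, 0, 0, 0, 0.163], [0, 0, 0, 0, 0, 0.163], [0, 0, 0, 0, 0, 0.163], [0, 0, 0, 0, 0, 0.163], [0, 0, 0, 0, 0, 0.163], [0, 0, 0, 0, 0, 0.163], [0, 0, 0, 0, 0, 0.166]]
  ]
}}

```text
time_s: 63.12
ee_pos: [0.4184, -0.2393, 0.0728]
tcp_rot: [-3.138, 0.153, 0.001]
ft_force: [-0.9, -0.9, -0.2]
finger_gap: 0.0114
grip_force: 20.0
```

```bash
python3 - <<'E'
from h import *
go(slot('w',-.038),.07,-5.3);look()
E
```

```text
t 63.1 turn [-0.     0.    -0.005] shift [19.44  3.86  0.28] j7 -1.44 x -5.6 gap 0.0114
block [ 0.5948 -0.2562] 129x86 ang 84.4 [272. 177.]
```

Emit:
{"op": "move_arm", "data": {
  "plan": [
    [[1.2, 0.2, 0, 0, 0, 0], [2.4, 0.5, 0, 0, 0, 0], [3.6, 0.7, 0, 0, 0, 0], [3.9, 0.8, 0.1, 0, 0, 0], [3.7, 0.8, 0.1, 0, 0, 0], [2.6, 0.5, 0, 0, 0, 0], [1.4, 0.3, 0, 0, 0, 0], [0.64, 0.15, 0, 0, 0, 0], [0, 0, 0, 0, 0, 0], [0, 0, 0, 0, 0, 0]]
  ]
}}

```text
time_s: 64.42
ee_pos: [0.6077, -0.2965, 0.0708]
tcp_rot: [-3.138, 0.144, 0.002]
ft_force: [-0.1, 0.7, 0.1]
finger_gap: 0.0116
grip_force: 20.0
```

```bash
python3 - <<'E'
from h import *
go(slot('w',-.039),.029,-5.3)
E
```

```text
t 64.4 turn [-0.     0.001  0.001] shift [0.06 0.01 4.18] j7 -1.40 x -5.3 gap 0.0116
```

Emit:
{"op": "move_arm", "data": {
  "plan": [
    [[0, 0, 1.5, 0, 0, 0], [0, 0, 1.5, 0, 0, 0], [0, 0, 0.8, 0, 0, 0], [0, 0, 0.35, 0, 0, 0], [0, 0, 0, 0, 0, 0], [0, 0, 0, 0, 0, 0]]
  ]
}}

```text
time_s: 65.18
ee_pos: [0.6088, -0.2968, 0.0298]
tcp_rot: [3.138, -0.145, 0.001]
ft_force: [0.2, -0.4, 0.7]
finger_gap: 0.0112
grip_force: 20.0
```

Emit:
{"op": "move_arm", "data": {
  "plan": [
    [[0, 0, 0, 0, 0, 0], [0, 0, 0, 0, 0, 0], [0, 0, 0, 0, 0, 0], [0, 0, -2, 0, 0, 0], [0, 0, -3, 0, 0, 0], [0, 0, -4, 0, 0, 0], [0, 0, -4, 0, 0, 0], [0, 0, -2, 0, 0, 0]]
  ],
  "hand": 0.22
}}

```text
time_s: 66.18
ee_pos: [0.6098, -0.2972, 0.1838]
tcp_rot: [3.136, -0.145, 0.008]
ft_force: [-0.4, -0.1, 0.4]
finger_gap: 0.0195
grip_force: 0.0
```

Emit:
{"op": "move_arm", "data": {
  "plan": [
    [[-1, 3, -1, 0, 0, 0], [-1, 5, 0, 0, 0, 0], [-1, 5, 0, 0, 0, 0], [-1, 5, 0, 0, 0, 0], [-1, 4, 0, 0, 0, 0], [0, 1, 0, 0, 0, 0], [0, 0, 0, 0, 0, 0]]
  ]
}}

```text
time_s: 67.05
ee_pos: [0.5379, -0.5208, 0.1902]
tcp_rot: [-3.138, 0.145, -0.002]
ft_force: [0.1, 1.1, -0.1]
finger_gap: 0.0195
grip_force: 0.0
```

```bash
python3 - <<'E'
from h import *
c=snap('top');s=r.observe();print(s['ee_pos'],s['finger_gap'],s['time_s'])
im=c['color'][145:280,145:315,::-1]
cv2.imwrite('pics/s8.png',cv2.resize(im,None,fx=4.4,fy=4.4,interpolation=cv2.INTER_CUBIC))
g=cv2.resize(c['color'],None,fx=4,fy=4,interpolation=cv2.INTER_CUBIC).min(2)
m=np.zeros_like(g);cv2.fillPoly(m,[(np.array([(251,161),(298,165),(295,193),(248,189)])*4)],255)
bars=rects(((g>180)&(m>0)).astype(np.uint8)*255,c,.012,12,200)
blk=look()[1]
t=np.radians(BA)
for q in bars:
    v=q[0]-BC;x=v@[np.cos(t),np.sin(t)];y=v@[-np.sin(t),np.cos(t)];print('%.0fx%.0f'%q[1:3],'local %.1f %.1f mm'%(x*1e3,y*1e3),'from wide %.1f narrow %.1f'%(x*1e3-17,x*1e3+24.5))
E
```

```text
[ 0.53875658 -0.51932598  0.19007266] 0.019370695740683088 67.1
25x12 local -24.4 -37.5 mm from wide -41.4 narrow 0.1
25x12 local -24.7 -19.9 mm from wide -41.7 narrow -0.2
25x12 local -23.3 40.7 mm from wide -40.3 narrow 1.2
39x12 local 15.9 -36.5 mm from wide -1.1 narrow 40.4
38x12 local 16.7 -0.7 mm from wide -0.3 narrow 41.2
34x12 local 18.2 41.5 mm from wide 1.2 narrow 42.7
```

View pics/s8.png

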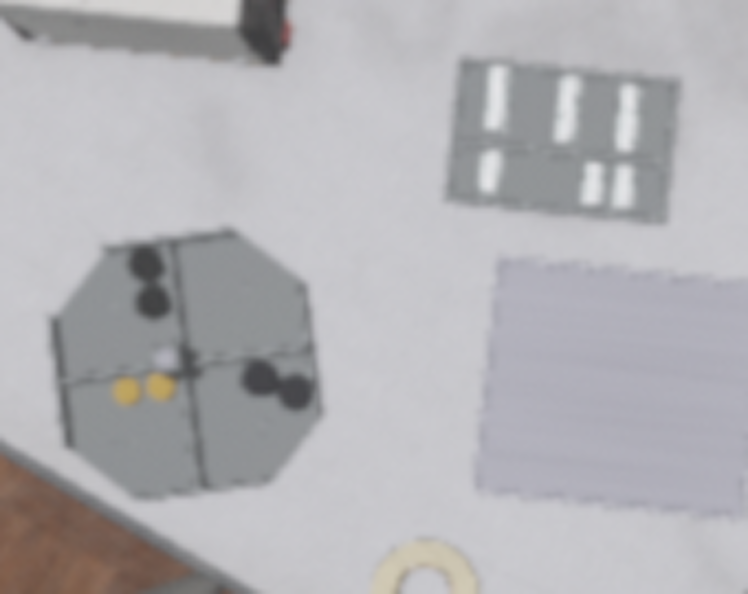

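All six bars lie in the right rows. The organiser is upright at (185,365) with its six other pieces, and the arm is clear. Handing in.

```bash
python3 -c "
from station import workorder
print(workorder.finish_job())"
```

```text
the job is handed in; nothing more can be done
None
```

I handed the job in at about 67 s: all six bars lie in their correct rows, the organiser stands upright with its other six pieces, and the timer and slide box were not approached; the hand-in gave no verdict, and one finger pressed a bar at about 57 N after the tray was knocked aside, which could count against it.

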